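# Clip a counting chamber into the viewing stage

## Task

Load the blue-ended counting chamber into the grey viewing stage: lift the sprung clip by its red bar until it stays up, lay the chamber on the stage's narrow tongue and slide it under the lips fully home against the end stop, blue end left outside. Then lower the clip onto the chamber so that it holds it. Leave the yellow-ended chamber, the vials and the capped tube where they are.

Things in the scene. Friction and masses are not known exactly. Their poses are not given: they have to be found in the camera images.
- stage: Grey viewing stage, fixed, placed anew each time (yaw too). Base plate 170 x 96 x 12 mm, x -75 to +95. Origin at table level under the sliding axis; +x is the sliding-in direction, away from the robot. A bed 34 mm above the table runs along x: at x -74 to +10 mm a tongue only 20 mm wide, open above and beside (fingers may reach down beside it to the base plate), then the channel.
- seat (a point): Where the chamber's centre is when fully home (axes as the stage; +x is sliding in): 12 mm ahead of the stage's origin, 36.5 mm above the table. The chamber then reaches from 38 mm behind this point to the stop 38 mm ahead of it; its rear 27 mm stay clear of rails and lead-in.
- mouth (a point): Centre of the channel's entrance, on the bed (axes as the stage), 10 mm ahead of the stage's origin. From here the channel runs 40 mm to the end stop (6 mm high): 39 mm wide between steel rails, with flared lead-in (9 mm long) before it, 55 mm over all. Lips 7.5 mm above the bed and 31 mm apart, top 44.5 mm above the table: a chamber can only be slid in from the tongue.
- hinge (a point): Clip's hinge axis (along the stage's y), at x=+64 mm in the stage, 54 mm above the table, between two cheeks 30 mm wide over all that rise to 62 mm.
- clip (a joint): Clip's hinge angle, rad: 0 shut on the empty bed (pad 1 mm above the bed: nothing passes), 1.9 fully open at its stop, about 0.10 resting on a chamber. Starts shut. Over-centre spring, damped hinge: below 0.9 it drives the clip shut, above 0.9 it drives it up and keeps it there, with at most 0.15 N m (2.5 N at the bar) plus damping 0.08 N m s/rad.
- clip_grip (a point): Centre of the clip's red grip bar: 10 mm thick, 18 mm long along the stage's y, 59 mm from the hinge. Shut: 56 mm before (-x) and 18 mm above the hinge, 72 mm above the table. Fully open: 35 mm beyond (+x), 47 mm above it. Fingers closing along y can pinch its two ends; it turns between them as they follow the arc, pointing down. Its 14 mm wide bracket runs to the clip arm. Axes turn with the clip.
- rest_blue: White rest of the blue-ended chamber, fixed, placed anew each time: foot 92 x 50 x 6 mm (x, y, z), on it a ridge 22 mm wide (y), top 26 mm above the table, with a 4 mm high lip across each end (x). The 36 mm wide chamber overhangs the ridge by 7 mm on both long sides. Origin: centre of the foot's underside.
- rest_yellow: White rest of the yellow-ended chamber, fixed, placed anew each time: foot 92 x 50 x 6 mm (x, y, z), on it a ridge 22 mm wide (y), top 26 mm above the table, with a 4 mm high lip across each end (x). The 36 mm wide chamber overhangs the ridge by 7 mm on both long sides. Origin: centre of the foot's underside.
- blue_mid (a point): Centre (half-way up) of the loose glass counting chamber with a blue end: pale turquoise plate 76 x 36 x 5 mm (x, y, z), 34 g +-30 percent; blue 15 mm band at its -x end. Lies flat on its rest, underside 26 mm above the table, between end lips (lift straight up). Can be taken across its 36 mm width, also near the blue end; fingers may reach well below it beside the rest.
- blue_end (a point): Middle of the blue end face of that chamber, 38 mm from its centre (half-way up).
- yellow_mid (a point): Centre (half-way up) of the loose glass counting chamber with a yellow end: pale turquoise plate 76 x 36 x 5 mm (x, y, z), 34 g +-30 percent; yellow 15 mm band at its -x end. Lies flat on its rest, underside 26 mm above the table, between end lips (lift straight up). Can be taken across its 36 mm width, also near the yellow end; fingers may reach well below it beside the rest.
- vial_1: Small glass vial with a white cap, 24 x 24 x 54 mm, standing; origin at the centre of its underside. A bystander.
- vial_2: Small glass vial with a dark cap, 24 x 24 x 54 mm, standing; origin at the centre of its underside. A bystander.
- tube_1: Plastic sample tube with a blue cap, 21 x 102 x 21 mm, lying; origin at the centre of its underside. A bystander.

How it is judged:
By the outcome, as a careful person would: the job done as asked, in the order asked, and still so for the second after the job is handed in, with the robot touching nothing.
It also fails if it takes over 66 s, if anything falls off the work surface, if the arm or the gripper's body presses on something with over 40 N, if the wrist force passes 120 N, or if a joint passes its speed limit or range.

## Robot

A 7-joint arm with a two-finger parallel gripper is mounted at the origin on a cart in front of the work surface, level with it; the furniture and walls round the work are solid. World frame = base frame: x ahead of the robot, y to its left, z up, the work surface at z = 0. Lengths are in m, angles in rad, forces in N, time in s.
With the tool pointing down it reaches from about 0.425 to 0.875 m from the base axis. Payload 4.7 kg.
Tool frame: the origin (TCP) lies midway between the tips of the shut fingers; the grasp point (between the pads) lies 19 mm behind it; y points along the fingers, z is the direction in which the jaws open and shut, and the axes are right-handed (so a half turn about y gives the same grasp; the last joint's range is limited). The gripper opens to 87 mm and grips with 3 to 60 N. Pads are 19 mm wide; open, the fingers measure 117 mm over their backs; the gripper's body (75 mm by 190 mm) begins 51 mm behind the grasp point.
Start: joints at [-1.148, 0.321, -0.07, 1.45, 0.023, 1.371, -0.057], TCP at [0.258, 0.596, 0.223] pointing down, gripper open.
Joint ranges: [-2.86, 2.86], [-0.3, 2.09], [-1.38, 1.24], [0.06, 2.45], [-1.56, 4.7], [0.09, 2.05], [-2.69, 2.69]. Speed limits (rad/s): [2.57, 2.57, 3.14, 3.14, 3.14, 3.14, 3.14].

## Interface

Orientations are given as a rotation vector (axis times angle).
In Python, from bench import ctrl gives the robot as it stands.
- The arm moves only by the tool play_rows, never from a script. Its arguments are lists of equal length, an entry for each row: "translation": the shift along the tool's x, y, z in mm, a list of three; "turn": the turn, a rotation vector about the tool's x, y, z in rad, a list of three; "fingers": the opening, from -1 (shut) to 1 (fully open), so that 0 is half open. In form: {"translation": [[dx, dy, dz], ...], "turn": [[wx, wy, wz], ...], "fingers": [fingers, ...]}. A call has exactly 10 rows; each row shifts and turns the commanded pose from where the row before left it, along the tool's axes as they then stand; what a row does not reach is not made up. A row lasts 1/12 s, in which the tool goes at most 41.7 mm and 7.16 degrees, less where a joint would pass 70% of its speed; a pose out of reach is approached as far as the arm can. A call with a gripper value outside its range is refused whole. The fingers move at their own pace and stop on an object; "grip_force" is the grip in N (left out, the last holds). Time passes only in rows, so rows that do not move let the fingers close, or fill a call up. It gives the time, the measured TCP pose, the force and the opening at its end, in the units of the state.
- ctrl.get_state(): the state, without advancing time (a new reading comes with each control period).
- ctrl.get_image(name): name is "scene" or "top"; returns the picture (384x512x3 uint8, blue, green, red); there is no depth.
- ctrl.camera_info(name): a dict with "camera_matrix" (3x3 intrinsics, pixels), "R" (3x3) and "t" (3): a world point X has camera coordinates R X + t. Camera axes: x right, y down, z forward; pixel columns grow to the right and rows downward; lengths in m; the calibration is good to about 2 mm. A picture is of the moment at which its call begins. camera_info takes no time and is no camera call.
- ctrl.close_job(): hands the job in, once; it reports no verdict.
The state is a dict: "time": time; "joint_positions": joint angles; "qd": joint speeds; "joint_torque": joint torques, N m; "position": TCP position; "tool_rot": TCP orientation; "ft_force": force on the tool from outside, world axes, zero at the start; "torque": the same for the moment, N m; "grip_width": opening from 0.0 (shut) to 1.0 (fully open).
Only numpy, scipy, OpenCV 4.12 (cv2) and the standard library are available. Lean on these libraries where they do the work, as an engineer would, in place of code of your own. Each camera call takes 0.05 s, during which the arm holds its last target.

## Working session

There is one attempt and no reset: what is moved stays moved. The work goes in short steps, Python scripts to look and compute and a tool call to move; the robot and the scene stay as the last step left them, time stands still between calls to the robot, and variables do not carry over. Pictures are saved under pics/ and viewed, and the job is handed in when it is done.

Besides the shell and the picture viewer there is one more tool, called after "Request:" as name(argument=value, ...), one argument or row to a line, values as JSON. play_rows: Moves the arm, as the interface text tells. Its arguments: {"type":"object","properties":{"translation":{"type":"array"},"turn":{"type":"array"},"fingers":{"type":"array"},"grip_force":{"type":"number"}},"required":["translation","turn","fingers"]}

```bash
ls; mkdir -p pics
python3 - <<'E'
from bench import ctrl
import cv2
s=ctrl.get_state()
for k,v in s.items(): print(k,v)
for n in("scene","top"):
    cv2.imwrite(f"pics/{n}0.png",ctrl.get_image(n))
    print(n,ctrl.camera_info(n))
E
```

```text
pics
time 0.0
joint_positions [-1.14789965  0.32181579 -0.07008487  1.45167794  0.0226173   1.37080737
 -0.05689439]
qd [ 0.00011216 -0.00082645 -0.00015848 -0.00128091 -0.00045701 -0.00023415
  0.00119435]
joint_torque [-1.00512563e-03 -4.91293931e+01 -4.04410483e-01 -3.12529314e+01
 -6.39267149e-02  4.32761677e-02  1.59727069e-04]
position [0.25820804 0.59590399 0.22146474]
tool_rot [-1.54881852  0.32093364 -0.32049836]
ft_force [0.0432218  0.52833405 0.07589815]
torque [ 0.01316511 -0.01551822 -0.02151196]
grip_width 1.0002562303118367
scene {'camera_matrix': array([[372.96564924,   0.        , 252.592969  ],
       [  0.        , 372.96564924, 190.65072477],
       [  0.        ,   0.        ,   1.        ]]), 'R': array([[ 0.77504125, -0.63190895,  0.00146201],
       [-0.48522834, -0.59661527, -0.63922115],
       [ 0.40480183,  0.49471335, -0.76902158]]), 't': array([-0.44666504,  0.31724143,  0.78239279])}
top {'camera_matrix': array([[481.66685971,   0.        , 251.89217269],
       [  0.        , 481.66685971, 189.33031891],
       [  0.        ,   0.        ,   1.        ]]), 'R': array([[ 0.01105507, -0.99979936, -0.01670407],
       [-0.9953055 , -0.00939602, -0.09632593],
       [ 0.09614965,  0.01769054, -0.99520967]]), 't': array([-0.00615702,  0.55938005,  1.29054292])}
```

View pics/scene0.png

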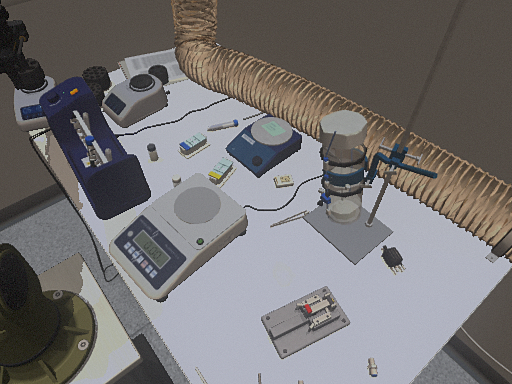

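View pics/top0.png

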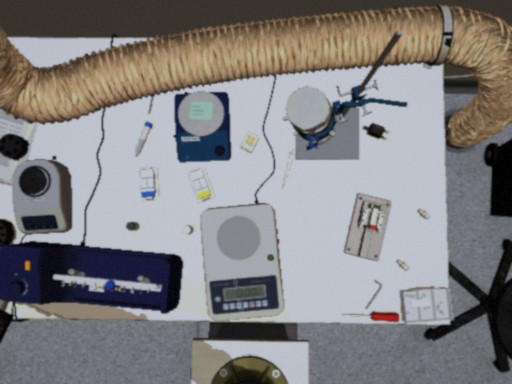

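The scene picture shows the stage at about (305,320) and the chambers at (192,143) blue and (221,170) yellow. In the top picture the stage is at (368,225), blue at (148,182), yellow at (201,185) and the tube at (144,138).

Run:
```python
import cv2
t=cv2.imread("pics/top0.png");s=cv2.imread("pics/scene0.png")
def c(im,x,y,w,h,f,n): cv2.imwrite(n,cv2.resize(im[y:y+h,x:x+w],None,fx=f,fy=f,interpolation=cv2.INTER_CUBIC))
c(t,335,185,70,80,7,"pics/a.png")
c(t,125,155,100,60,8,"pics/b.png")
c(s,250,275,110,85,7,"pics/c.png")
c(s,170,110,80,80,7,"pics/d.png")
```

```text
(no output)
```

View pics/a.png

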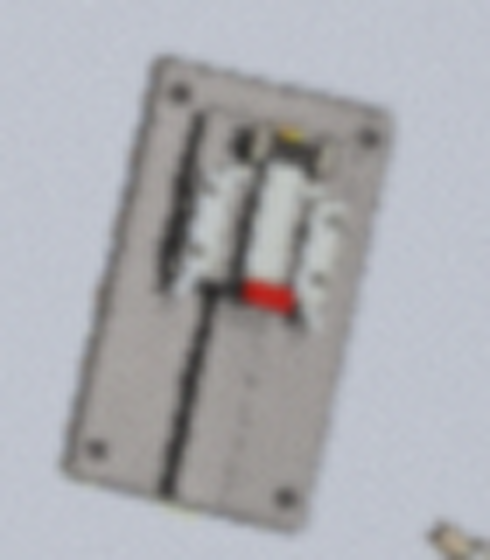

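View pics/b.png

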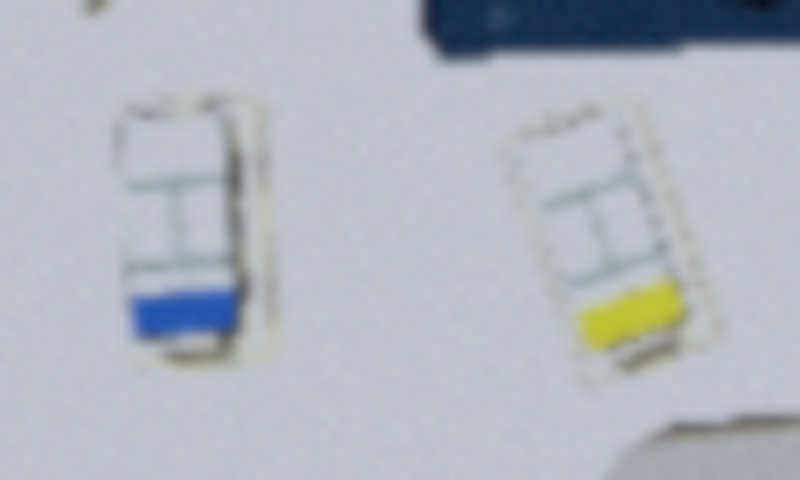

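View pics/c.png

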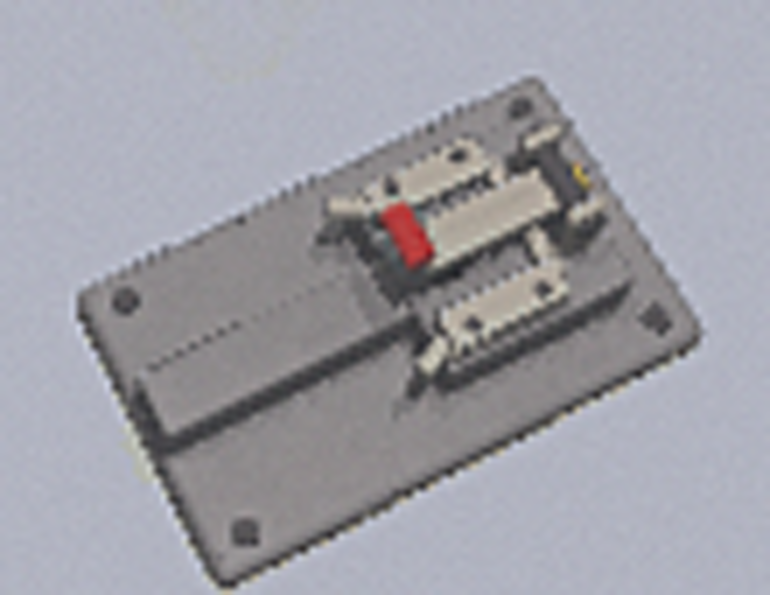

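View pics/d.png

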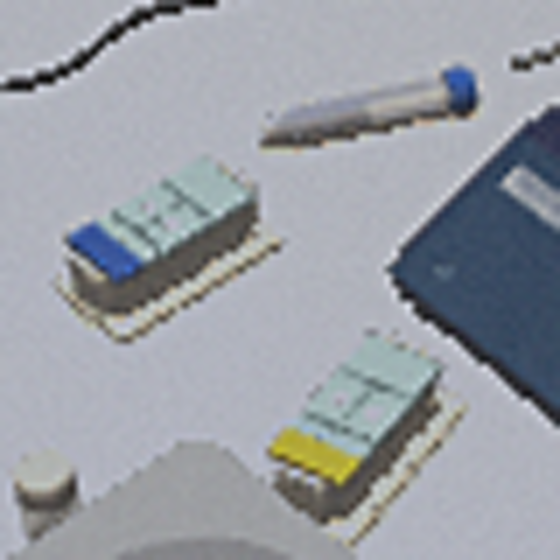

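```bash
cat > h.py <<'E'
import numpy as np, cv2
from bench import ctrl
from scipy.optimize import least_squares
from scipy.spatial.transform import Rotation as Ro
CI={n:ctrl.camera_info(n) for n in("scene","top")}
def proj(n,X):
    c=CI[n];p=(np.atleast_2d(X)@np.array(c['R']).T+c['t'])@np.array(c['camera_matrix']).T
    return p[:,:2]/p[:,2:]
def world(X,x,y,a):
    X=np.atleast_2d(np.array(X,float))/1000;c,s=np.cos(a),np.sin(a)
    return np.c_[x+c*X[:,0]-s*X[:,1],y+s*X[:,0]+c*X[:,1],X[:,2]]
def px(c,x0,y0,f): c=np.array(c,float); return (c+.5)/f-.5+[x0,y0]
def fit(obs,g):
    # obs list of (cam, pts, pix)
    def r(p): return np.concatenate([(proj(n,world(P,*p))-q).ravel() for n,P,q in obs])
    s=least_squares(r,g,loss='soft_l1'); return s.x, r(s.x).reshape(-1,2)
def crop(n,name,x,y,w,h,f):
    im=ctrl.get_image(n)
    cv2.imwrite(name,cv2.resize(im[y:y+h,x:x+w],None,fx=f,fy=f,interpolation=cv2.INTER_CUBIC))
E
cat > m.py <<'E'
from h import *
base=[(-75,48,12),(-75,-48,12),(95,-48,12),(95,48,12)]
T=('top',base+[(8,0,77)],px([(68,470),(303,530),(393,105),(157,60),(270,296)],335,185,7))
S=('scene',base+[(-74,-10,34),(-74,10,34)],px([(80,300),(222,576),(700,334),(537,78),(172,433),(135,378)],250,275,7))
for o in ([T,S],[T],[S]):
    p,r=fit(o,[.5,-.3,-.2]);print('stage',p.round(4),r.round(1).tolist())
b=[(-38,18,31),(-38,-18,31),(-23,-18,31),(-23,18,31),(38,-18,31),(38,18,31)]
T=('top',b,px([(135,340),(238,333),(238,290),(131,297),(220,100),(122,108)],125,155,8))
S=('scene',b,px([(66,240),(122,280),(143,257),(92,222),(257,190),(205,157)],170,110,7))
for o in ([T,S],[T],[S]):
    p,r=fit(o,[.55,.2,0]);print('blue',p.round(4),r.round(1).tolist())
E
python3 m.py
python3 - <<'E'
from h import *
s=ctrl.get_state();print(Ro.from_rotvec(s['tool_rot']).as_matrix().round(3))
for n in CI: print(n,-np.array(CI[n]['R']).T@CI[n]['t'])
E
```

```text
stage [ 0.4528 -0.3165 -0.2277] [[-0.3, 0.7], [0.7, 0.6], [1.0, 0.6], [0.5, -1.1], [0.2, -0.4], [-1.1, -1.4], [0.2, 1.3], [1.4, -1.1], [-0.2, -1.9], [-0.7, 0.5], [0.0, -0.5]]
stage [ 0.4531 -0.3155 -0.2191] [[-0.5, 0.8], [0.6, 0.4], [0.4, 0.3], [-0.2, -1.2], [-0.2, -0.6]]
stage [ 0.4523 -0.3176 -0.2358] [[-0.9, -1.2], [0.0, 1.7], [1.7, -0.1], [0.4, -1.2], [-0.7, 0.8], [0.1, -0.3]]
blue [0.5753 0.2872 0.0998] [[-0.0, -0.3], [0.2, -0.6], [-0.2, -0.7], [0.1, -0.3], [0.5, 1.1], [-0.2, 1.3], [0.0, -0.4], [-0.5, -0.2], [0.4, 0.6], [0.2, -0.2], [-0.2, 0.4], [-0.3, -0.4]]
blue [0.5752 0.2873 0.0959] [[-0.1, -0.3], [0.1, -0.5], [-0.3, -0.6], [0.0, -0.3], [0.5, 1.1], [-0.2, 1.3]]
blue [0.5754 0.287  0.1071] [[0.1, -0.3], [-0.4, -0.1], [0.6, 0.7], [0.3, -0.1], [-0.2, 0.4], [-0.4, -0.4]]
[[ 0.918 -0.001  0.397]
 [-0.397 -0.002  0.918]
 [ 0.    -1.    -0.002]]
scene [ 0.18340434 -0.48004071  0.8051174 ]
top [ 0.43273686 -0.02373024  1.33814075]
```

```bash
cat > ov.py <<'E'
from h import *
def overlay(n,img,pose,lines,x,y,w,h,f,out):
    im=cv2.resize(img[y:y+h,x:x+w],None,fx=f,fy=f,interpolation=cv2.INTER_CUBIC)
    for L in lines:
        q=(proj(n,world(L,*pose))-[x,y]+.5)*f-.5
        cv2.polylines(im,[np.round(q*16).astype(int)],False,(255,0,255),1,cv2.LINE_AA,4)
    cv2.imwrite(out,im)
def rect(x0,x1,y0,y1,z): return [(x0,y0,z),(x1,y0,z),(x1,y1,z),(x0,y1,z),(x0,y0,z)]
STAGE=[rect(-75,95,-48,48,0),rect(-75,95,-48,48,12),rect(-74,10,-10,10,34),rect(10,50,-27.5,-15.5,44.5),rect(10,50,15.5,27.5,44.5),rect(3,13,-9,9,77)]
CH=[rect(-38,38,-18,18,31),rect(-38,-23,-18,18,31)]
E
cat > ov1.py <<'E'
from ov import *
import sys
p=eval(sys.argv[1])
t=cv2.imread("pics/top0.png");s=cv2.imread("pics/scene0.png")
overlay('top',t,p,STAGE,335,185,70,80,7,"pics/oa.png")
overlay('scene',s,p,STAGE,250,275,110,85,7,"pics/oc.png")
E
python3 ov1.py "[.4528,-.3165,-.2277]"
```

```text
(no output)
```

View pics/oa.png

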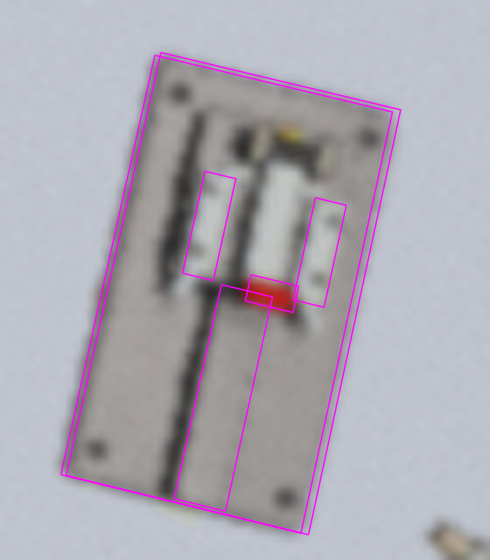

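View pics/oc.png

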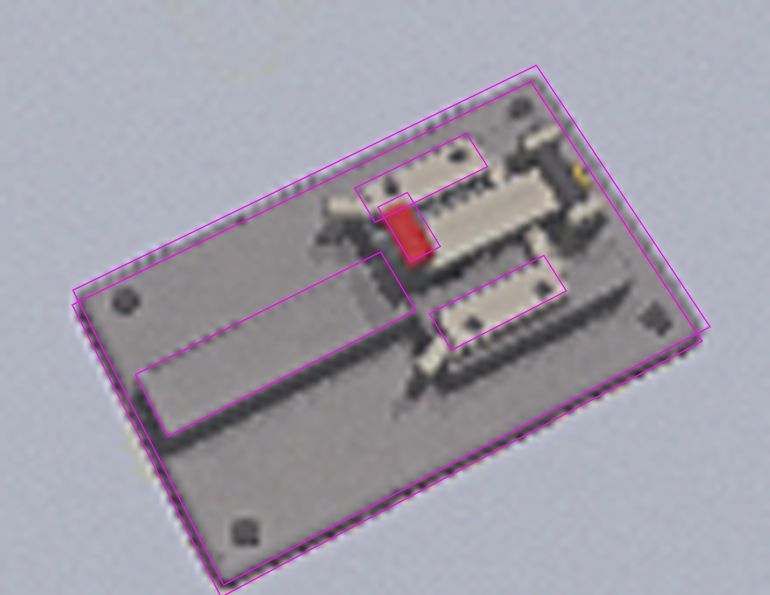

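```bash
cat >> h.py <<'E'
def ray(n,q,z):
    c=CI[n];R=np.array(c['R']);C=-R.T@c['t'];d=R.T@np.linalg.inv(c['camera_matrix'])@[q[0],q[1],1]
    return (C+d*(z-C[2])/d[2]).round(3)
def tri(qs,qt):
    f=lambda X:np.r_[proj('scene',X)[0]-qs,proj('top',X)[0]-qt]
    r=least_squares(f,[.6,0,.1]);return r.x.round(3),r.fun.round(1)
E
python3 - <<'E'
from h import *
print('bottle base',ray('scene',(345,215),0),ray('scene',(362,255),0),ray('scene',(390,232),0))
print('bottle top',tri((345,118),(308,92)))
print('stand rod tip',tri((437,175),(405,104)), 'knob',tri((399,150),(355,97)))
print('scale near-right corner',tri((246,235),(282,310)),tri((200,177),(236,205)))
print('holder blue right',ray('top',(352,100),.0),ray('top',(358,158),.0),ray('top',(296,158),0))
for n in('dark',(152,150),(131,226)),('white',(176,182),(188,230)),('tubecap',(236,124),(149,125)),('tubetip',(209,129),(137,154)),('bluehot',(262,172),(205,160)):print(n[0],tri(*n[1:]))
E
```

```text
bottle base [ 0.745 -0.183  0.   ] [ 0.686 -0.291  0.   ] [ 0.794 -0.292  0.   ]
bottle top (array([ 0.746, -0.121,  0.289]), array([ 4.3, -0.4, -3.2,  3.2]))
stand rod tip (array([ 0.724, -0.339,  0.307]), array([-1.3,  0.1,  1.3, -1. ])) knob (array([ 0.752, -0.241,  0.278]), array([-3.5,  0.3,  3.1, -2.7]))
scale near-right corner (array([ 0.359, -0.13 ,  0.195]), array([-38.4,   5.5,  22.9, -42. ])) (array([0.485, 0.05 , 0.138]), array([10.3, -1.4, -5.4,  9.4]))
holder blue right [ 0.819 -0.281  0.   ] [ 0.653 -0.296  0.   ] [ 0.651 -0.123  0.   ]
dark (array([0.457, 0.326, 0.033]), array([-0.4,  0.1,  0.2, -0.3]))
white (array([0.446, 0.171, 0.035]), array([ 0.2, -0. , -0.1,  0.2]))
tubecap (array([0.743, 0.293, 0.001]), array([-0.4,  0.1,  0.2, -0.3]))
tubetip (array([0.658, 0.324, 0.006]), array([-0.1,  0. ,  0. , -0.1]))
bluehot (array([ 0.674,  0.123, -0.047]), array([-10. ,   1.3,   5.3,  -7.9]))
```

```bash
cat >> h.py <<'E'
def M(yaw):
    c,s=np.cos(yaw),np.sin(yaw)
    return np.array([[c,0,-s],[s,0,c],[0,-1,0]])
def go(p,yaw):
    """shift in present tool axes (mm) and turn (tool rotvec) to world target"""
    s=ctrl.get_state();R=Ro.from_rotvec(s['tool_rot']).as_matrix()
    d=np.array(p)-s['position'];w=Ro.from_matrix(R.T@M(yaw)).as_rotvec()
    print('t',round(s['time'],2),'pos',np.round(s['position'],4),'yaw',round(np.arctan2(R[1,0],R[0,0]),4),'F',np.round(s['ft_force'],1),'grip',round(s['grip_width'],3))
    print(' shift cur axes',(R.T@d*1000).round(1),' shift target axes',(M(yaw).T@d*1000).round(1),'turn',w.round(4))
def st(p,pose): return world([p],*pose)[0]
E
python3 - <<'E'
from h import *
print(M(-.4083).round(3))
go([.46,.36,.26],-.2277)
a=np.array([.46,.36,.26]);b=np.array([.50,.0,.26])
print((M(-.2277).T@(b-a)*1000), M(-.2277).T@(st((8,0,140),(.4528,-.3165,-.2277))-b)*1000)
E
```

```text
[[ 0.918  0.     0.397]
 [-0.397  0.     0.918]
 [ 0.    -1.     0.   ]]
t 0.1 pos [0.2582 0.596  0.2216] yaw -0.4087 F [0.2 0.9 0.2] grip 1.003
 shift cur axes [ 279.   -38.2 -136.4]  shift target axes [ 249.9  -38.4 -184.3] turn [ 1.70e-03 -1.81e-01 -1.00e-04]
[ 120.23302303    0.         -341.67824071] [  33.46423402  120.         -318.98536453]
```

Request:
play_rows(
  translation=[
    [26.5,-3.8,-16],
    [26.5,-3.8,-16],
    [26.5,-3.8,-16],
    [26.5,-3.8,-16],
    [26.5,-3.8,-16],
    [26.5,-3.8,-16],
    [26.5,-3.8,-16],
    [26.5,-3.8,-16],
    [26.5,-3.8,-16],
    [26.5,-3.8,-16],
  ],
  turn=[
    [0,-0.018,0],
    [0,-0.018,0],
    [0,-0.018,0],
    [0,-0.018,0],
    [0,-0.018,0],
    [0,-0.018,0],
    [0,-0.018,0],
    [0,-0.018,0],
    [0,-0.018,0],
    [0,-0.018,0],
  ],
  fingers=[1,1,1,1,1,1,1,1,1,1],
)

```text
time: 0.93
position: [0.4581, 0.3585, 0.2604]
tool_rot: [-1.564, 0.179, -0.179]
ft_force: [0.4, -0.3, -0.3]
grip_width: 1.0
```

Run:
```python
from h import *
go([.5,.0,.26],-.2277); print(ctrl.get_state()['joint_positions'])
```

```text
t 0.93 pos [0.4581 0.3585 0.2604] yaw -0.2278 F [ 0.4 -0.3 -0.3] grip 1.0
 shift cur axes [ 121.8    0.5 -339.8]  shift target axes [ 121.7    0.4 -339.8] turn [ 0.0004 -0.0001 -0.0004]
[-0.79592692  0.1588023   0.09772536  1.57417313 -0.01568922  1.40993164
  0.64604925]
```

Request:
play_rows(
  translation=[
    [12,0,-34],
    [12,0,-34],
    [12,0,-34],
    [12,0,-34],
    [12,0,-34],
    [12,0,-34],
    [12,0,-34],
    [12,0,-34],
    [12,0,-34],
    [12,0,-34],
  ],
  turn=[
    [0,0,0],
    [0,0,0],
    [0,0,0],
    [0,0,0],
    [0,0,0],
    [0,0,0],
    [0,0,0],
    [0,0,0],
    [0,0,0],
    [0,0,0],
  ],
  fingers=[1,1,1,1,1,1,1,0.5,0,0],
)

```text
time: 1.77
position: [0.4969, -0.0001, 0.2604]
tool_rot: [-1.563, 0.18, -0.179]
ft_force: [0.9, 0.7, -0.3]
grip_width: 0.855
```

Request:
play_rows(
  translation=[
    [3.3,0,-32],
    [3.3,0,-32],
    [3.3,0,-32],
    [3.3,0,-32],
    [3.3,10,-32],
    [3.3,10,-32],
    [3.3,20,-32],
    [3.3,30,-32],
    [3.3,30,-32],
    [3.3,20,-32],
  ],
  turn=[
    [0,0,0],
    [0,0,0],
    [0,0,0],
    [0,0,0],
    [0,0,0],
    [0,0,0],
    [0,0,0],
    [0,0,0],
    [0,0,0],
    [0,0,0],
  ],
  fingers=[0,0,0,0,0,0,0,0,0,0],
)

```text
time: 2.6
position: [0.456, -0.3144, 0.1413]
tool_rot: [-1.562, 0.18, -0.178]
ft_force: [0.5, 0.2, -0.5]
grip_width: 0.499
```

Run:
```python
from h import *
P=(.4528,-.3165,-.2277)
go(st((8,0,100),P),-.2277); print(ctrl.get_state()['joint_positions'])
crop('top','pics/e.png',325,165,100,100,6)
crop('scene','pics/f.png',230,230,130,110,6)
```

```text
t 2.6 pos [ 0.456  -0.3144  0.1413] yaw -0.2281 F [ 0.5  0.2 -0.5] grip 0.499
 shift cur axes [ 5.4 41.3 -2.8]  shift target axes [ 5.3 41.3 -2.7] turn [-0.0011 -0.0004 -0.0019]
[-0.09590969  0.20703528  0.73487474  1.81812236 -0.15024932  1.1751726
  2.02951936]
```

View pics/e.png

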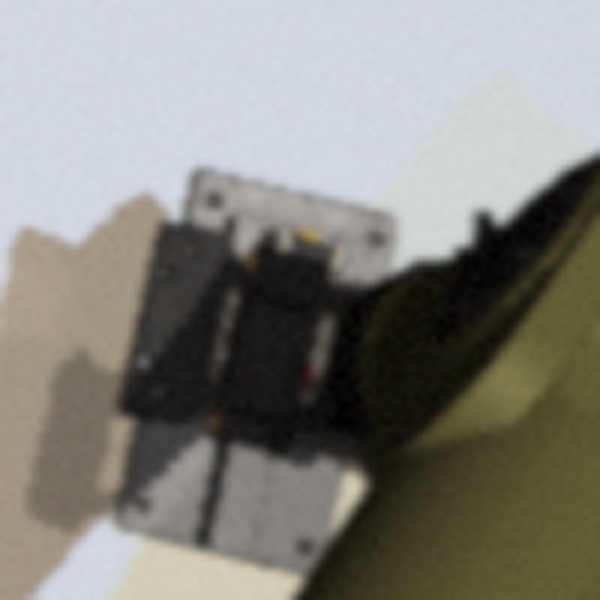

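View pics/f.png

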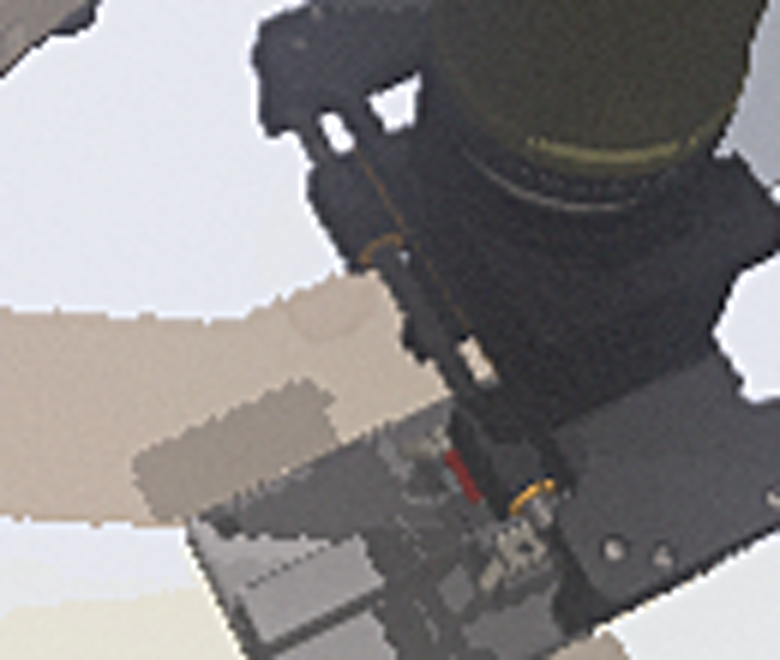

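Request:
play_rows(
  translation=[
    [2,10,-1],
    [2,10,-1],
    [1.3,10,-0.7],
    [0,10,0],
    [0,10,0],
    [0,10,0],
    [0,10,0],
    [0,5,0],
    [0,5,0],
    [0,0,0],
  ],
  turn=[
    [0,0,0],
    [0,0,0],
    [0,0,0],
    [0,0,0],
    [0,0,0],
    [0,0,0],
    [0,0,0],
    [0,0,0],
    [0,0,0],
    [0,0,0],
  ],
  fingers=[0,0,0,0,0,0,0,0,0,0],
)

```text
time: 3.53
position: [0.4613, -0.3176, 0.0627]
tool_rot: [-1.563, 0.181, -0.178]
ft_force: [-0.4, -0.3, -0.9]
grip_width: 0.499
```

Run:
```python
from h import *
P=(.4528,-.3165,-.2277)
go(st((8,0,61),P),-.2277)
crop('scene','pics/g.png',260,270,90,75,8)
crop('top','pics/g2.png',325,165,100,100,6)
```

```text
t 3.53 pos [ 0.4613 -0.3176  0.0627] yaw -0.2287 F [-0.4 -0.3 -0.9] grip 0.499
 shift cur axes [-0.5  1.7 -0.8]  shift target axes [-0.5  1.7 -0.8] turn [-0.0003 -0.001  -0.0015]
```

View pics/g.png

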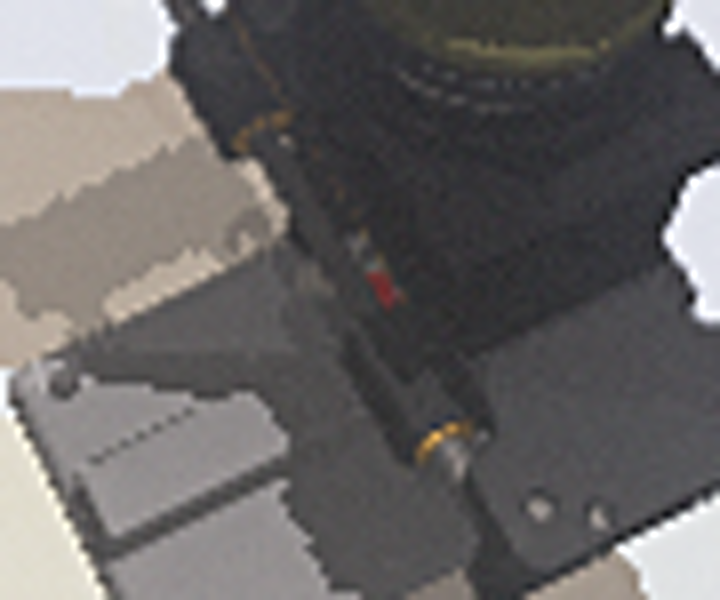

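View pics/g2.png

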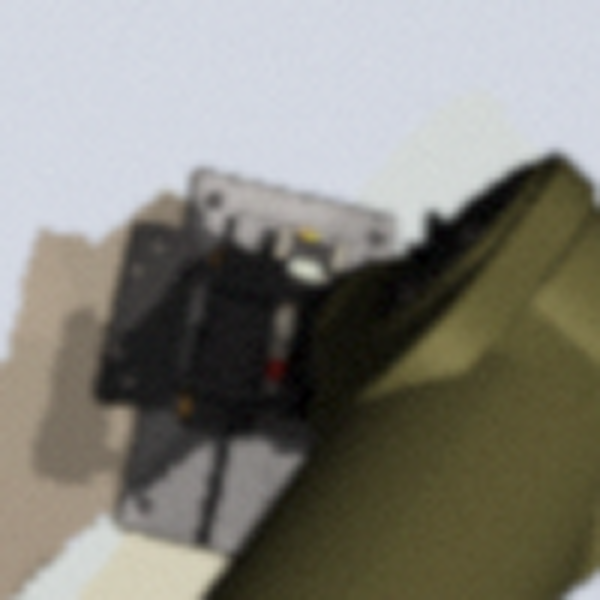

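Request:
play_rows(
  translation=[
    [0,1,0],
    [0,0,0],
    [0,0,0],
    [0,0,0],
    [0,0,0],
    [0,0,0],
    [0,0,0],
    [0,0,0],
    [0,0,0],
    [0,0,0],
  ],
  turn=[
    [0,0,0],
    [0,0,0],
    [0,0,0],
    [0,0,0],
    [0,0,0],
    [0,0,0],
    [0,0,0],
    [0,0,0],
    [0,0,0],
    [0,0,0],
  ],
  fingers=[-0.2,-0.4,-0.5,-0.6,-0.7,-0.8,-1,-1,-1,-1],
  grip_force=8,
)

```text
time: 4.47
position: [0.4617, -0.3191, 0.063]
tool_rot: [-1.565, 0.18, -0.181]
ft_force: [0.2, -5.7, 0.1]
grip_width: 0.201
```

Run:
```python
from h import *
P=(.4528,-.3165,-.2277)
go(st((8,0,61),P),-.2277)
crop('scene','pics/i.png',260,270,90,75,8)
```

```text
t 4.47 pos [ 0.4617 -0.3191  0.063 ] yaw -0.2294 F [ 0.2 -5.7  0.1] grip 0.201
 shift cur axes [-1.3  2.   0.5]  shift target axes [-1.3  2.   0.5] turn [ 0.0014 -0.0017  0.0007]
```

View pics/i.png

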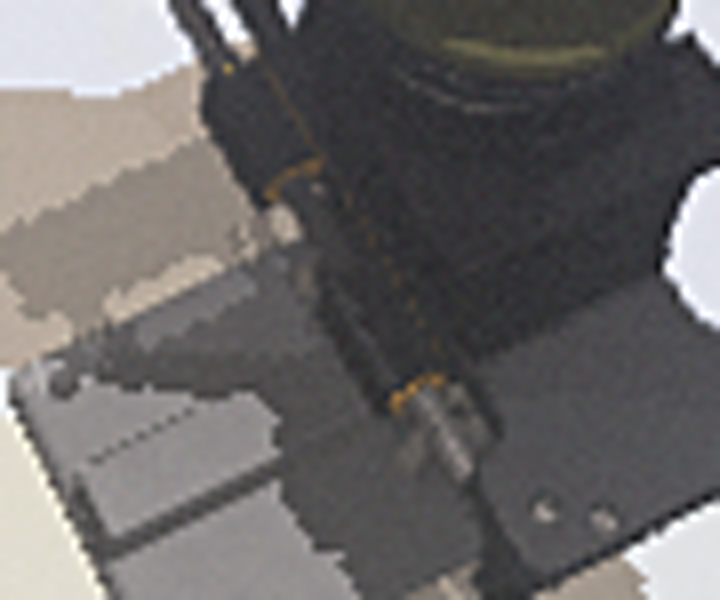

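Request:
play_rows(
  translation=[
    [0,0,-1],
    [0,0,-0.5],
    [0,0,0],
    [0,0,0],
    [0,0,0],
    [0,0,0],
    [0,0,0],
    [0,0,0],
    [0,0,0],
    [0,0,0],
  ],
  turn=[
    [0,0,0],
    [0,0,0],
    [0,0,0],
    [0,0,0],
    [0,0,0],
    [0,0,0],
    [0,0,0],
    [0,0,0],
    [0,0,0],
    [0,0,0],
  ],
  fingers=[-1,-1,-1,-1,-1,-1,-1,-1,-1,-1],
)

```text
time: 5.35
position: [0.4617, -0.3193, 0.0628]
tool_rot: [-1.563, 0.179, -0.18]
ft_force: [-0.4, -1.6, 2.9]
grip_width: 0.204
```

Run:
```python
from h import *
P=(.4528,-.3165,-.2277)
go(st((8,0,61),P),-.2277)
a=.311
prev=None
for th in np.arange(0,1.71,.1):
    p=np.array([64-59*np.cos(th+a),54+59*np.sin(th+a)])
    if prev is not None: print(round(th,2),'dx %.1f dy(tool) %.1f'%(p[0]-prev[0],-(p[1]-prev[1])))
    prev=p
```

```text
t 5.35 pos [ 0.4617 -0.3193  0.0628] yaw -0.2286 F [-0.4 -1.6  2.9] grip 0.204
 shift cur axes [-1.3  1.8  0.7]  shift target axes [-1.3  1.8  0.7] turn [-0.0004 -0.0009  0.0002]
0.1 dx 2.1 dy(tool) -5.5
0.2 dx 2.6 dy(tool) -5.3
0.3 dx 3.1 dy(tool) -5.0
0.4 dx 3.6 dy(tool) -4.7
0.5 dx 4.1 dy(tool) -4.3
0.6 dx 4.5 dy(tool) -3.8
0.7 dx 4.8 dy(tool) -3.4
0.8 dx 5.1 dy(tool) -2.9
0.9 dx 5.4 dy(tool) -2.3
1.0 dx 5.6 dy(tool) -1.8
1.1 dx 5.8 dy(tool) -1.2
1.2 dx 5.9 dy(tool) -0.6
1.3 dx 5.9 dy(tool) -0.1
1.4 dx 5.9 dy(tool) 0.5
1.5 dx 5.8 dy(tool) 1.1
1.6 dx 5.7 dy(tool) 1.7
1.7 dx 5.5 dy(tool) 2.2
```

Request:
play_rows(
  translation=[
    [2.1,-5.5,0],
    [2.6,-5.3,0],
    [3.1,-5,0],
    [3.6,-4.7,0],
    [4.1,-4.3,0],
    [4.5,-3.8,0],
    [4.8,-3.4,0],
    [5.1,-2.9,0],
    [5.4,-2.3,0],
    [5.6,-1.8,0],
  ],
  turn=[
    [0,0,0],
    [0,0,0],
    [0,0,0],
    [0,0,0],
    [0,0,0],
    [0,0,0],
    [0,0,0],
    [0,0,0],
    [0,0,0],
    [0,0,0],
  ],
  fingers=[-1,-1,-1,-1,-1,-1,-1,-1,-1,-1],
  grip_force=18,
)

```text
time: 6.18
position: [0.502, -0.3289, 0.1028]
tool_rot: [-1.563, 0.179, -0.18]
ft_force: [-5.0, 0.3, 2.1]
grip_width: 0.201
```

Request:
play_rows(
  translation=[
    [5.8,-1.2,0],
    [5.9,-0.6,0],
    [5.9,0,0],
    [5.9,0.5,0],
    [5.8,1.1,0],
    [5.7,1.7,0],
    [5.5,2.2,0],
    [0,0,0],
    [0,0,0],
    [0,0,0],
  ],
  turn=[
    [0,0,0],
    [0,0,0],
    [0,0,0],
    [0,0,0],
    [0,0,0],
    [0,0,0],
    [0,0,0],
    [0,0,0],
    [0,0,0],
    [0,0,0],
  ],
  fingers=[-1,-1,-1,-1,-1,-1,-1,-1,-1,-1],
)

```text
time: 7.02
position: [0.5426, -0.3386, 0.0989]
tool_rot: [-1.565, 0.176, -0.182]
ft_force: [3.0, -3.6, 5.7]
grip_width: 0.202
```

Run:
```python
from h import *
P=(.4528,-.3165,-.2277)
a=.311+1.7
go(st((64-59*np.cos(a),0,54+59*np.sin(a)-11),P),-.2277)
crop('scene','pics/j.png',260,260,90,75,8)
```

```text
t 7.02 pos [ 0.5426 -0.3386  0.0989] yaw -0.2285 F [ 3.  -3.6  5.7] grip 0.202
 shift cur axes [-3.4  2.5  1.2]  shift target axes [-3.3  2.5  1.2] turn [ 0.0009 -0.0008  0.004 ]
```

View pics/j.png

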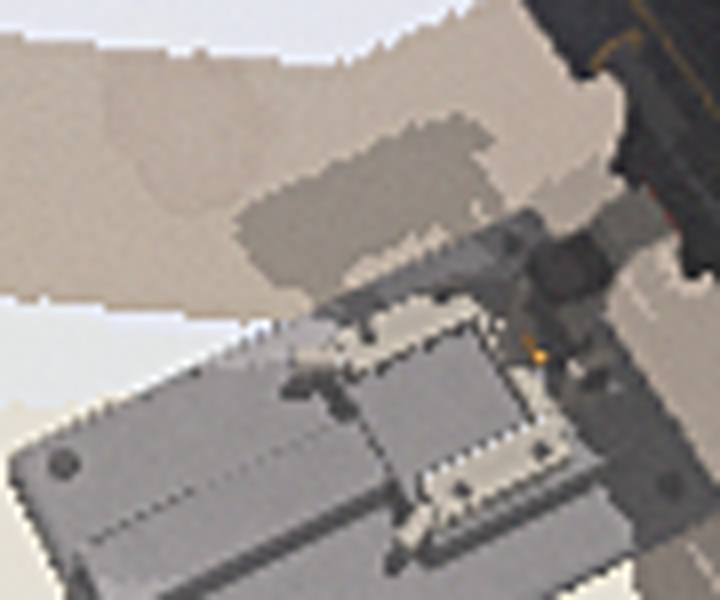

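Request:
play_rows(
  translation=[
    [0,0,0],
    [0,0,0],
    [0,0,0],
    [0,-10,0],
    [0,-20,0],
    [-5,-25,0],
    [-10,-25,0],
    [-15,-25,0],
    [-15,-25,0],
    [-15,-10,10],
  ],
  turn=[
    [0,0,0],
    [0,0,0],
    [0,0,0],
    [0,0,0],
    [0,0,0],
    [0,0,0],
    [0,0,0],
    [0,0,0],
    [0,0,0],
    [0,0,0],
  ],
  fingers=[-0.3,0,0,0,0.2,0.4,0.6,0.8,1,1],
)

```text
time: 7.9
position: [0.4835, -0.3173, 0.2418]
tool_rot: [-1.566, 0.18, -0.185]
ft_force: [-0.0, -0.6, 1.0]
grip_width: 0.868
```

Run:
```python
from h import *
s=ctrl.get_state();p=s['position']
go([.5,.0,.25],-.2277)
a=np.array([.5,.0,.25]); print((M(-.07).T@(np.array([.549,.2846,.12])-a)*1000).round(1))
crop('scene','pics/k.png',250,255,110,85,7)
```

```text
t 7.9 pos [ 0.4835 -0.3173  0.2418] yaw -0.2324 F [-0.  -0.6  1. ] grip 0.868
 shift cur axes [-57.   -9.  312.6]  shift target axes [-55.6  -8.2 312.8] turn [ 0.002  -0.0047  0.0036]
[ 29.  130.  287.3]
```

View pics/k.png

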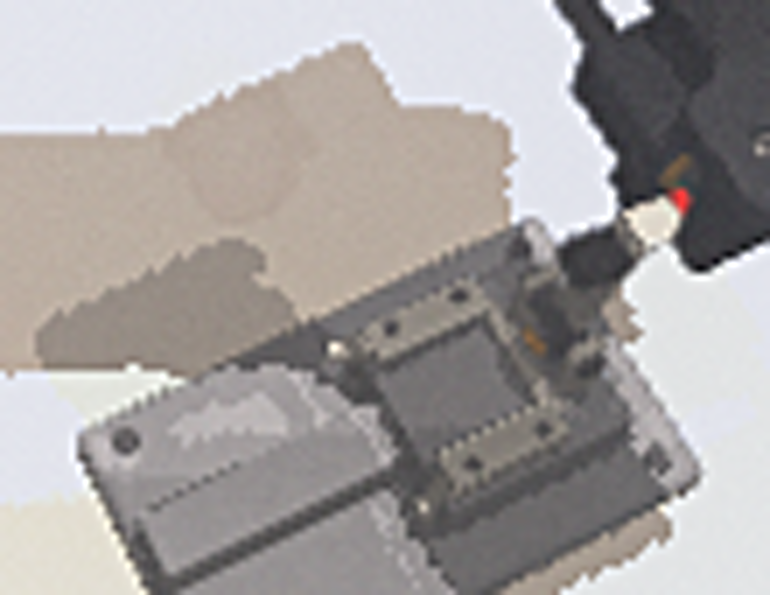

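The clip stays up in the picture, with its red bar at crop (680,200). Now the blue chamber.

Request:
play_rows(
  translation=[
    [-5.6,-1,31.3],
    [-5.6,-1,31.3],
    [-5.6,-1,31.3],
    [-5.6,-1,31.3],
    [-5.6,-1,31.3],
    [-5.6,-1,31.3],
    [-5.6,-1,31.3],
    [-5.6,-1,31.3],
    [-5.6,-1,31.3],
    [-5.6,0,31.3],
  ],
  turn=[
    [0,0,0],
    [0,0,0],
    [0,0,0],
    [0,0,0],
    [0,0,0],
    [0,0,0],
    [0,0,0],
    [0,0,0],
    [0,0,0],
    [0,0,0],
  ],
  fingers=[1,1,1,1,1,1,1,1,1,1],
)

```text
time: 8.78
position: [0.5005, 0.0047, 0.247]
tool_rot: [-1.563, 0.18, -0.179]
ft_force: [0.7, 1.4, 0.4]
grip_width: 1.0
```

Request:
play_rows(
  translation=[
    [2.9,4,28.7],
    [2.9,4,28.7],
    [2.9,4,28.7],
    [2.9,4,28.7],
    [2.9,14,28.7],
    [2.9,20,28.7],
    [2.9,20,28.7],
    [2.9,20,28.7],
    [2.9,20,28.7],
    [2.9,20,28.7],
  ],
  turn=[
    [0,-0.0328,0],
    [0,-0.0328,0],
    [0,-0.0328,0],
    [0,-0.0328,0],
    [0,-0.0328,0],
    [0,-0.0328,0],
    [0,-0.0328,0],
    [0,-0.0328,0],
    [0,-0.0328,0],
    [0,-0.0328,0],
  ],
  fingers=[1,1,1,1,1,1,1,1,1,1],
)

```text
time: 9.62
position: [0.5525, 0.2866, 0.1155]
tool_rot: [-1.57, -0.078, 0.08]
ft_force: [-0.1, -0.6, -0.0]
grip_width: 1.003
```

Run:
```python
from h import *
B=(.5753,.2872,.0998)
go(st((-26,0,70),B),.0998)
print(ctrl.get_state()['joint_positions'])
crop('scene','pics/l.png',150,70,130,110,6)
crop('top','pics/l2.png',110,130,110,90,6)
```

```text
t 9.62 pos [0.5525 0.2866 0.1155] yaw 0.1007 F [-0.1 -0.6 -0. ] grip 1.003
 shift cur axes [-3.2 45.5 -1.7]  shift target axes [-3.3 45.5 -1.7] turn [ 0.0003  0.0009 -0.0014]
[-0.71588796  0.3363831   0.23771272  1.6612817  -0.08534533  1.15547816
  1.21510262]
```

View pics/l.png

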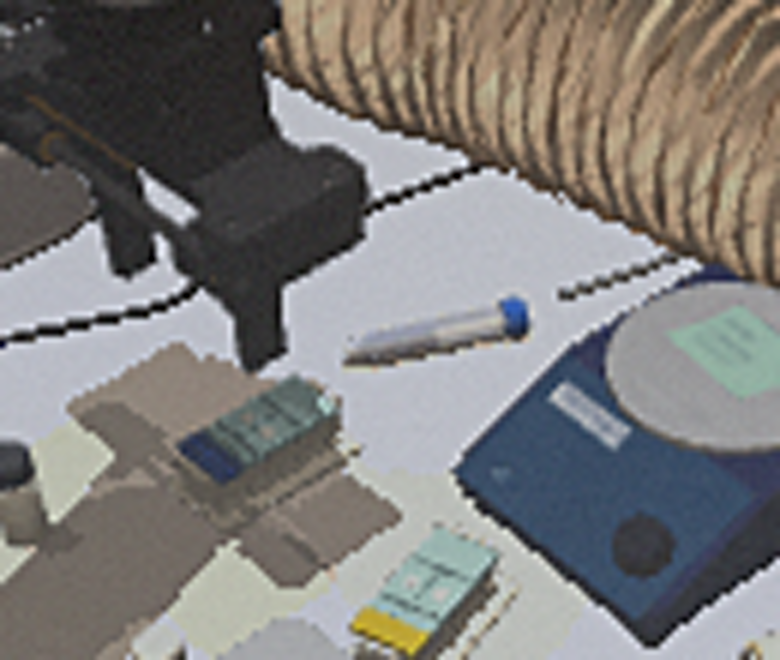

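View pics/l2.png

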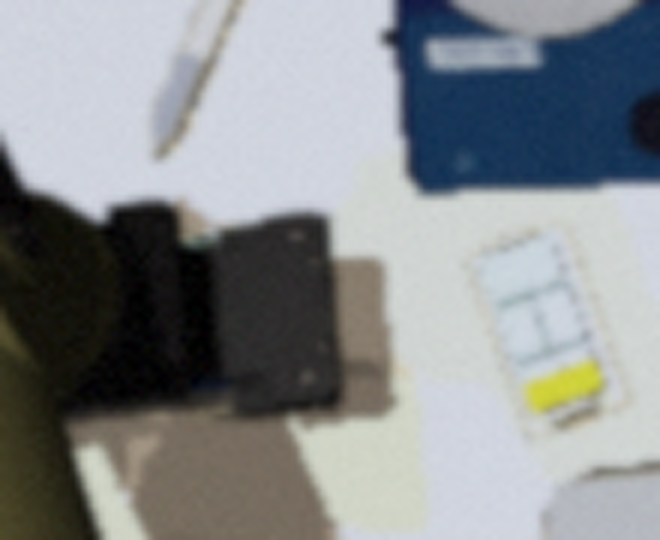

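Request:
play_rows(
  translation=[
    [-1.3,12,-0.7],
    [-1,12,-0.5],
    [-1,12,-0.5],
    [0,12,0],
    [0,12,0],
    [0,12,0],
    [0,10,0],
    [0,10,0],
    [0,7,0],
    [0,0,0],
  ],
  turn=[
    [0,0,0],
    [0,0,0],
    [0,0,0],
    [0,0,0],
    [0,0,0],
    [0,0,0],
    [0,0,0],
    [0,0,0],
    [0,0,0],
    [0,0,0],
  ],
  fingers=[1,1,1,1,1,1,1,1,0.8,0.6],
)

```text
time: 10.55
position: [0.5488, 0.2828, 0.016]
tool_rot: [-1.571, -0.076, 0.08]
ft_force: [0.3, 0.0, -0.9]
grip_width: 0.917
```

Run:
```python
from h import *
B=(.5753,.2872,.0998)
go(st((-26,0,16.5),B),.0998)
crop('scene','pics/n.png',165,90,90,75,8)
```

```text
t 10.55 pos [0.5488 0.2828 0.016 ] yaw 0.0992 F [ 0.3  0.  -0.9] grip 0.917
 shift cur axes [ 0.8 -0.5  1.7]  shift target axes [ 0.8 -0.5  1.7] turn [ 0.0013 -0.0006 -0.0026]
```

View pics/n.png

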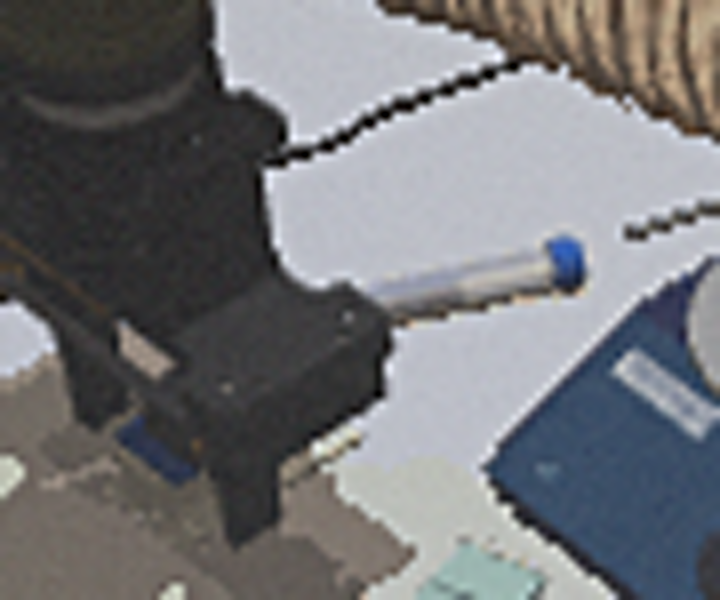

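Request:
play_rows(
  translation=[
    [0.8,0,1.7],
    [0,0,0],
    [0,0,0],
    [0,0,0],
    [0,0,0],
    [0,0,0],
    [0,0,0],
    [0,0,0],
    [0,0,0],
    [0,0,0],
  ],
  turn=[
    [0,0,0],
    [0,0,0],
    [0,0,0],
    [0,0,0],
    [0,0,0],
    [0,0,0],
    [0,0,0],
    [0,0,0],
    [0,0,0],
    [0,0,0],
  ],
  fingers=[0.4,0.2,0,0,-0.1,-0.2,-0.4,-1,-1,-1],
  grip_force=10,
)

```text
time: 11.43
position: [0.5506, 0.2852, 0.0182]
tool_rot: [-1.569, -0.078, 0.078]
ft_force: [0.1, -0.3, 0.7]
grip_width: 0.415
```

Run:
```python
from h import *
B=(.5753,.2872,.0998)
go(st((-26,0,16.5),B),.0998)
```

```text
t 11.43 pos [0.5506 0.2852 0.0182] yaw 0.0992 F [ 0.1 -0.3  0.7] grip 0.415
 shift cur axes [-1.2  1.7 -0.5]  shift target axes [-1.2  1.7 -0.5] turn [-0.0001 -0.0006  0.0002]
```

Request:
play_rows(
  translation=[
    [0,0,0],
    [0,-3,0],
    [0,-7,0],
    [0,-15,0],
    [0,-20,0],
    [0,-25,0],
    [0,-30,0],
    [0,-30,0],
    [0,-30,0],
    [0,-20,0],
  ],
  turn=[
    [0,0,0],
    [0,0,0],
    [0,0,0],
    [0,0,0],
    [0,0,0],
    [0,0,0],
    [0,0,0],
    [0,0,0],
    [0,0,0],
    [0,0,0],
  ],
  fingers=[-1,-1,-1,-1,-1,-1,-1,-1,-1,-1],
  grip_force=22,
)

```text
time: 12.27
position: [0.5515, 0.2856, 0.2022]
tool_rot: [-1.567, -0.081, 0.075]
ft_force: [-0.6, 0.4, -0.1]
grip_width: 0.408
```

Run:
```python
from h import *
go([.5,0,.22],-.2277)
crop('scene','pics/o.png',120,20,140,115,5)
a=np.array([.5,0,.22])
print((M(-.2277).T@(st((-66,-.8,60),(.4528,-.3165,-.2277))-a)*1000).round(1))
```

```text
t 12.27 pos [0.5515 0.2856 0.2022] yaw 0.0991 F [-0.6  0.4 -0.1] grip 0.408
 shift cur axes [ -79.4  -18.7 -279. ]  shift target axes [  14.3  -17.8 -289.8] turn [-0.0026  0.3268  0.0036]
[ -40.5  160.  -319.8]
```

View pics/o.png

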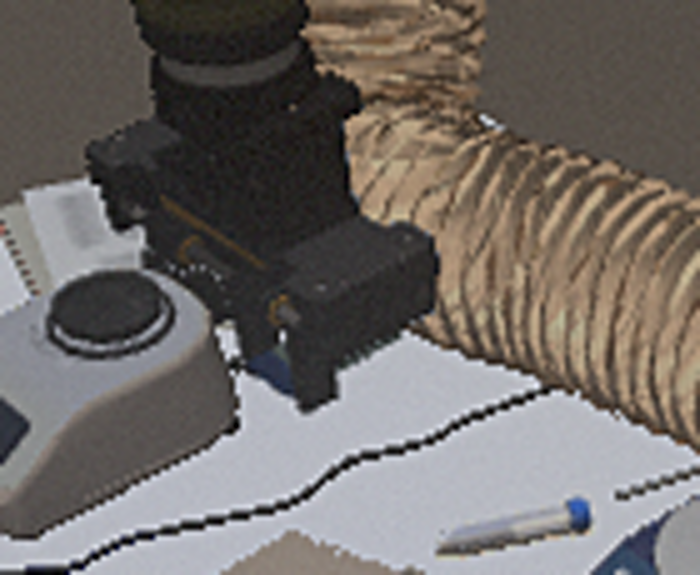

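Request:
play_rows(
  translation=[
    [-3.3,-2,-20],
    [-3.3,-2,-29],
    [-3.3,-2,-30],
    [-3.3,-2,-30],
    [-3.3,-2,-30],
    [-3.3,-2,-30],
    [-3.3,-2,-30],
    [-3.3,-2,-30],
    [-3.3,-2,-29],
    [-3.3,0,-28],
  ],
  turn=[
    [0,0.0327,0],
    [0,0.0327,0],
    [0,0.0327,0],
    [0,0.0327,0],
    [0,0.0327,0],
    [0,0.0327,0],
    [0,0.0327,0],
    [0,0.0327,0],
    [0,0.0327,0],
    [0,0.0327,0],
  ],
  fingers=[-1,-1,-1,-1,-1,-1,-1,-1,-1,-1],
)

```text
time: 13.15
position: [0.5021, -0.0001, 0.2163]
tool_rot: [-1.563, 0.181, -0.182]
ft_force: [0.5, -0.7, -0.1]
grip_width: 0.409
```

Run:
```python
from h import *
go(st((-66,-.8,100),(.4528,-.3165,-.2277)),-.2277)
```

```text
t 13.15 pos [ 5.021e-01 -1.000e-04  2.163e-01] yaw -0.2311 F [ 0.5 -0.7 -0.1] grip 0.409
 shift cur axes [ -41.6  116.2 -320.4]  shift target axes [ -42.6  116.3 -320.2] turn [-0.0002 -0.0034  0.0004]
```

Request:
play_rows(
  translation=[
    [-4,0,-25],
    [-4,0,-33],
    [-4,0,-34],
    [-4,0,-34],
    [-4,5,-34],
    [-4,10,-34],
    [-4,20,-34],
    [-4,25,-34],
    [-5,25,-33],
    [-5,18,-25],
  ],
  turn=[
    [0,-0.003,0],
    [0,0,0],
    [0,0,0],
    [0,0,0],
    [0,0,0],
    [0,0,0],
    [0,0,0],
    [0,0,0],
    [0,0,0],
    [0,0,0],
  ],
  fingers=[-1,-1,-1,-1,-1,-1,-1,-1,-1,-1],
)

```text
time: 13.98
position: [0.3879, -0.3021, 0.1119]
tool_rot: [-1.563, 0.179, -0.178]
ft_force: [0.0, -0.5, -0.8]
grip_width: 0.409
```

Run:
```python
from h import *
go(st((-66,-.8,60),(.4528,-.3165,-.2277)),-.2277)
crop('scene','pics/p.png',220,240,140,115,5)
crop('top','pics/p2.png',325,165,100,110,5)
print(ctrl.get_state()['joint_positions'])
```

```text
t 13.98 pos [ 0.3879 -0.3021  0.1119] yaw -0.2279 F [ 0.  -0.5 -0.8] grip 0.409
 shift cur axes [ 0.5 51.9 -0.1]  shift target axes [ 0.5 51.9 -0.1] turn [ 0.     -0.0002 -0.0006]
[-0.17214978  0.0801622   0.82142941  1.99710656 -0.06208262  1.09556599
  2.01338415]
```

View pics/p.png

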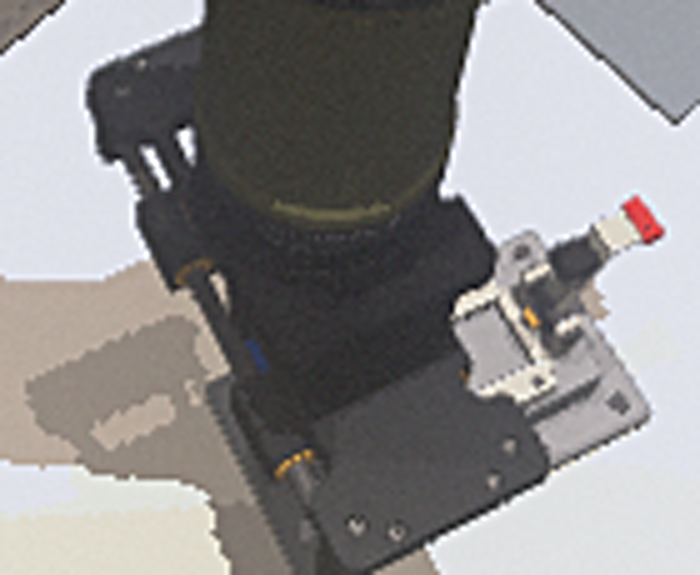

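View pics/p2.png

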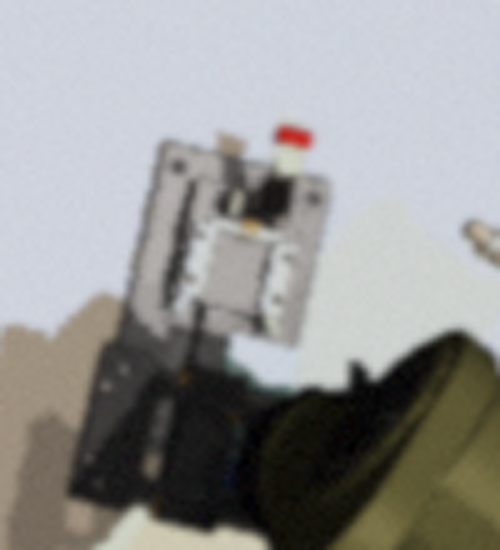

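Request:
play_rows(
  translation=[
    [0,8,0],
    [0,12,0],
    [0,14,0],
    [0,14,0],
    [0,14,0],
    [0,10,0],
    [0,6,0],
    [0,3,0],
    [0,0,0],
    [0,0,0],
  ],
  turn=[
    [0,0,0],
    [0,0,0],
    [0,0,0],
    [0,0,0],
    [0,0,0],
    [0,0,0],
    [0,0,0],
    [0,0,0],
    [0,0,0],
    [0,0,0],
  ],
  fingers=[-1,-1,-1,-1,-1,-1,-1,-1,-1,-1],
)

```text
time: 14.92
position: [0.3912, -0.2997, 0.0328]
tool_rot: [-1.564, 0.176, -0.177]
ft_force: [0.5, -0.9, 0.7]
grip_width: 0.408
```

Run:
```python
from h import *
go(st((-66,-.8,26),(.4528,-.3165,-.2277)),-.2277)
crop('scene','pics/q.png',230,260,120,100,6)
crop('top','pics/q2.png',335,185,70,80,7)
```

```text
t 14.92 pos [ 0.3912 -0.2997  0.0328] yaw -0.2244 F [ 0.5 -0.9  0.7] grip 0.408
 shift cur axes [-2.3  6.8 -3.2]  shift target axes [-2.2  6.8 -3.2] turn [0.0001 0.0033 0.0008]
```

View pics/q.png

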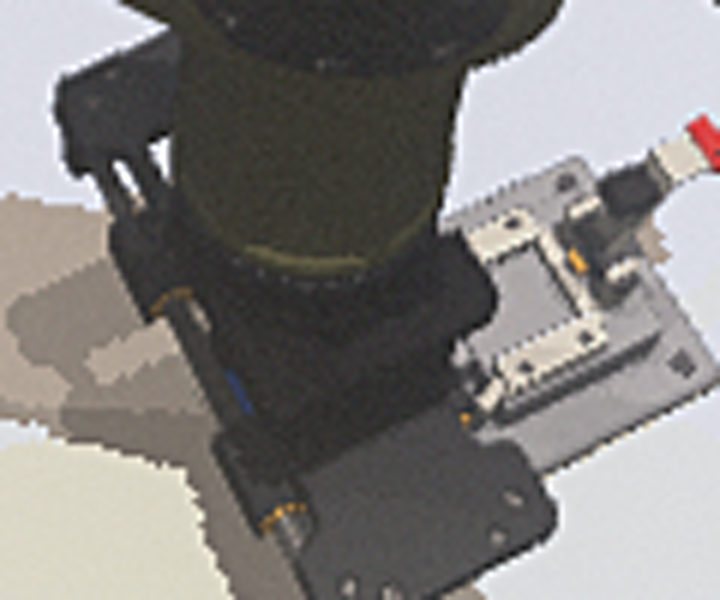

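View pics/q2.png

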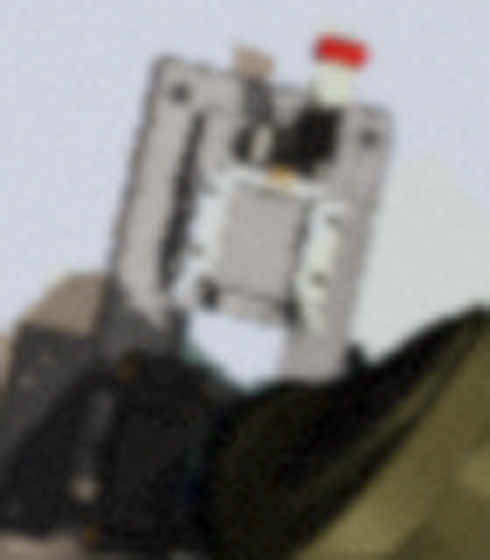

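Request:
play_rows(
  translation=[
    [-1,1,-2],
    [-1,1,-2],
    [0,0.5,0],
    [0,0,0],
    [0,0,0],
    [0,0,0],
    [0,0,0],
    [0,0,0],
    [0,0,0],
    [0,0,0],
  ],
  turn=[
    [0,0.003,0],
    [0,0,0],
    [0,0,0],
    [0,0,0],
    [0,0,0],
    [0,0,0],
    [0,0,0],
    [0,0,0],
    [0,0,0],
    [0,0,0],
  ],
  fingers=[-1,-1,-1,-1,-1,-1,-1,-1,-1,-1],
)

```text
time: 15.85
position: [0.3879, -0.3031, 0.03]
tool_rot: [-1.563, 0.179, -0.179]
ft_force: [0.2, 0.9, 0.0]
grip_width: 0.41
```

Run:
```python
from h import *
go(st((-66,-.8,26),(.4528,-.3165,-.2277)),-.2277)
crop('top','pics/r2.png',345,200,50,45,14)
```

```text
t 15.85 pos [ 0.3879 -0.3031  0.03  ] yaw -0.2277 F [0.2 0.9 0. ] grip 0.41
 shift cur axes [0.2 4.  0.8]  shift target axes [0.2 4.  0.8] turn [-0.0001 -0.      0.0001]
```

View pics/r2.png

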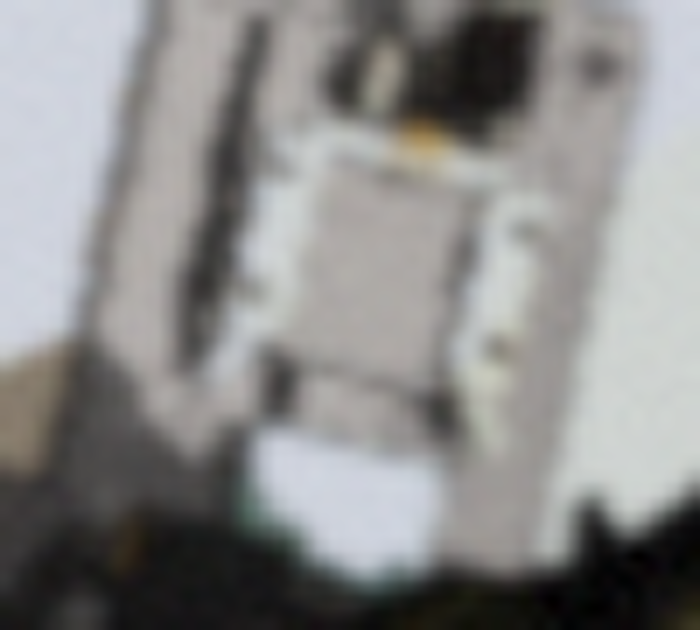

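Request:
play_rows(
  translation=[
    [0,0.7,0],
    [0,0.7,0],
    [0,0.7,0],
    [0,0.7,0],
    [0,0.5,0],
    [0,0,0],
    [0,0,0],
    [0,0,0],
    [0,0,0],
    [0,0,0],
  ],
  turn=[
    [0,0,0],
    [0,0,0],
    [0,0,0],
    [0,0,0],
    [0,0,0],
    [0,0,0],
    [0,0,0],
    [0,0,0],
    [0,0,0],
    [0,0,0],
  ],
  fingers=[-1,-1,-1,-1,-1,-1,-1,-1,-1,-1],
)

```text
time: 16.73
position: [0.3879, -0.3031, 0.0267]
tool_rot: [-1.563, 0.179, -0.179]
ft_force: [0.5, -0.7, -0.7]
grip_width: 0.407
```

Run:
```python
from h import *
go(st((-66,-.8,26),(.4528,-.3165,-.2277)),-.2277)
crop('scene','pics/s.png',260,285,80,60,9)
```

```text
t 16.73 pos [ 0.3879 -0.3031  0.0267] yaw -0.2278 F [ 0.5 -0.7 -0.7] grip 0.407
 shift cur axes [0.2 0.7 0.8]  shift target axes [0.2 0.7 0.8] turn [-0.     -0.0001  0.0002]
```

View pics/s.png

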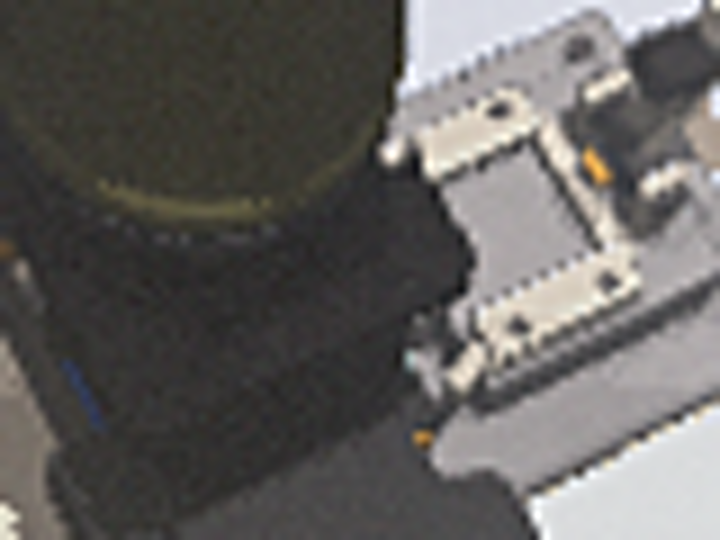

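Request:
play_rows(
  translation=[
    [0,0.5,0],
    [0,0.3,0],
    [0,0.2,0],
    [0,0,0],
    [0,0,0],
    [0,0,0],
    [0,0,0],
    [0,0,0],
    [0,0,0],
    [0,0,0],
  ],
  turn=[
    [0,0,0],
    [0,0,0],
    [0,0,0],
    [0,0,0],
    [0,0,0],
    [0,0,0],
    [0,0,0],
    [0,0,0],
    [0,0,0],
    [0,0,0],
  ],
  fingers=[-1,-1,-1,-1,-1,-1,-1,-1,-1,-1],
)

```text
time: 17.62
position: [0.388, -0.3032, 0.0261]
tool_rot: [-1.563, 0.179, -0.179]
ft_force: [-1.3, 1.0, 6.4]
grip_width: 0.415
```

Request:
play_rows(
  translation=[
    [0,0,0],
    [0,0,0],
    [0,0,0],
    [0,0,0],
    [0,0,0],
    [0,0,0],
    [0,0,0],
    [0,0,0],
    [0,0,0],
    [0,0,0],
  ],
  turn=[
    [0,0,0],
    [0,0,0],
    [0,0,0],
    [0,0,0],
    [0,0,0],
    [0,0,0],
    [0,0,0],
    [0,0,0],
    [0,0,0],
    [0,0,0],
  ],
  fingers=[-0.1,-0.1,-0.1,-0.1,-1,-1,-1,-1,-1,-1],
  grip_force=10,
)

```text
time: 18.45
position: [0.3879, -0.3031, 0.0256]
tool_rot: [-1.563, 0.179, -0.179]
ft_force: [-0.7, -0.1, 0.1]
grip_width: 0.41
```

Run:
```python
from h import *
go(st((-14,-.8,26),(.4528,-.3165,-.2277)),-.2277)
crop('top','pics/u2.png',345,200,50,45,14)
```

```text
t 18.45 pos [ 0.3879 -0.3031  0.0256] yaw -0.2278 F [-0.7 -0.1  0.1] grip 0.41
 shift cur axes [52.3 -0.4  0.8]  shift target axes [52.3 -0.4  0.8] turn [-0.0001 -0.0001 -0.    ]
```

View pics/u2.png

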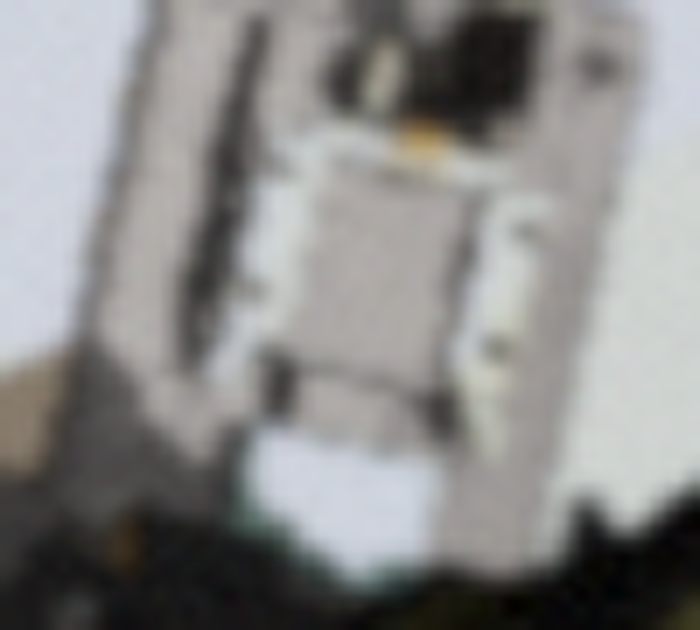

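Request:
play_rows(
  translation=[
    [1,-0.3,0],
    [2,0,0],
    [2.5,0,0],
    [2.5,0,0],
    [2.5,0,0],
    [2.5,0,0],
    [2.5,0,0],
    [2.5,0,0],
    [2,0,0],
    [0,0,0],
  ],
  turn=[
    [0,0,0],
    [0,0,0],
    [0,0,0],
    [0,0,0],
    [0,0,0],
    [0,0,0],
    [0,0,0],
    [0,0,0],
    [0,0,0],
    [0,0,0],
  ],
  fingers=[-1,-1,-1,-1,-1,-1,-1,-1,-1,-1],
)

```text
time: 19.33
position: [0.4079, -0.3077, 0.026]
tool_rot: [-1.564, 0.178, -0.179]
ft_force: [0.1, 0.8, 0.4]
grip_width: 0.412
```

Run:
```python
from h import *
go(st((-14,-.8,26),(.4528,-.3165,-.2277)),-.2277)
crop('top','pics/v2.png',345,200,50,45,14)
```

```text
t 19.33 pos [ 0.4079 -0.3077  0.026 ] yaw -0.2274 F [0.1 0.8 0.4] grip 0.412
 shift cur axes [31.8 -0.   0.8]  shift target axes [31.8 -0.   0.8] turn [0.0002 0.0003 0.0002]
```

View pics/v2.png

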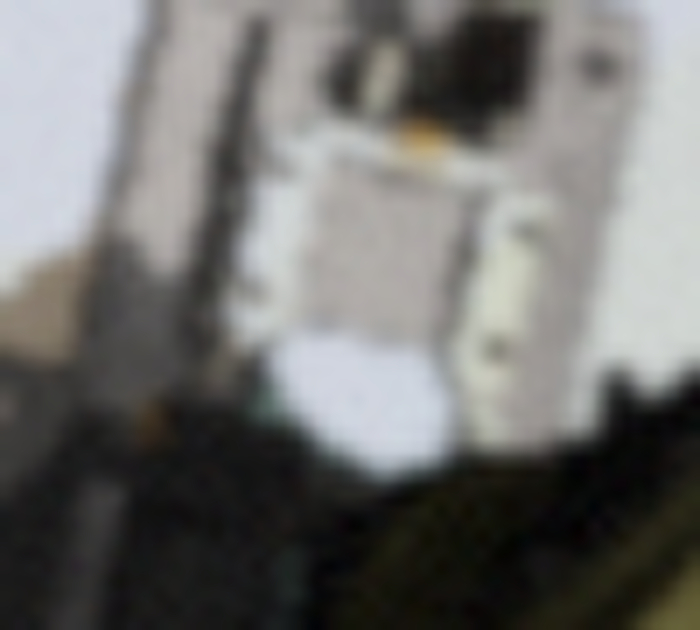

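Entering under the lips with no force. Continue sliding.

Request:
play_rows(
  translation=[
    [1,0,0],
    [2.5,0,0],
    [3,0,0],
    [3,0,0],
    [3,0,0],
    [3,0,0],
    [3,0,0],
    [3,0,0],
    [2.5,0,0],
    [1,0,0],
  ],
  turn=[
    [0,0,0],
    [0,0,0],
    [0,0,0],
    [0,0,0],
    [0,0,0],
    [0,0,0],
    [0,0,0],
    [0,0,0],
    [0,0,0],
    [0,0,0],
  ],
  fingers=[-1,-1,-1,-1,-1,-1,-1,-1,-1,-1],
)

```text
time: 20.22
position: [0.4322, -0.3134, 0.026]
tool_rot: [-1.564, 0.178, -0.179]
ft_force: [-0.0, -0.3, -0.7]
grip_width: 0.408
```

Run:
```python
from h import *
go(st((-14,-.8,26),(.4528,-.3165,-.2277)),-.2277)
crop('top','pics/w2.png',345,200,50,45,14)
```

```text
t 20.22 pos [ 0.4322 -0.3134  0.026 ] yaw -0.2275 F [-0.  -0.3 -0.7] grip 0.408
 shift cur axes [ 6.7 -0.   0.8]  shift target axes [ 6.7 -0.   0.8] turn [0.0001 0.0002 0.0002]
```

View pics/w2.png

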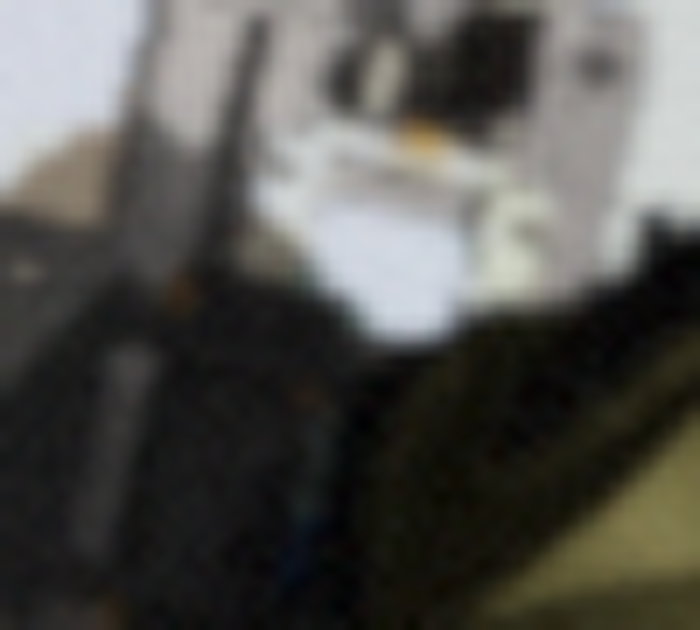

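Request:
play_rows(
  translation=[
    [1,0,0],
    [1,0,0],
    [1,0,0],
    [1,0,0],
    [1,0,0],
    [0.5,0,0],
    [0.5,0,0],
    [0.5,0,0],
    [0.5,0,0],
    [0.5,0,0],
  ],
  turn=[
    [0,0,0],
    [0,0,0],
    [0,0,0],
    [0,0,0],
    [0,0,0],
    [0,0,0],
    [0,0,0],
    [0,0,0],
    [0,0,0],
    [0,0,0],
  ],
  fingers=[-1,-1,-1,-1,-1,-1,-1,-1,-1,-1],
)

```text
time: 21.1
position: [0.4391, -0.315, 0.0259]
tool_rot: [-1.563, 0.179, -0.179]
ft_force: [-0.0, 0.4, -0.3]
grip_width: 0.412
```

Run:
```python
from h import *
go(st((-14,-.8,26),(.4528,-.3165,-.2277)),-.2277)
crop('top','pics/x2.png',345,200,50,45,14)
```

```text
t 21.1 pos [ 0.4391 -0.315   0.0259] yaw -0.2278 F [-0.   0.4 -0.3] grip 0.412
 shift cur axes [-0.3 -0.1  0.8]  shift target axes [-0.3 -0.1  0.8] turn [-0.0001 -0.0001  0.    ]
```

View pics/x2.png

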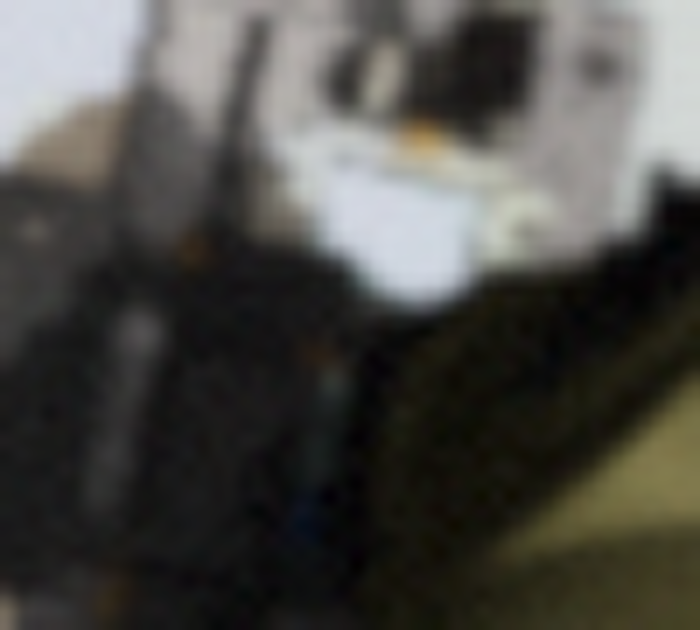

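Close to the stop, still no contact. Continue 0.5 mm at a time.

Request:
play_rows(
  translation=[
    [0.5,0,0],
    [0.5,0,0],
    [0.5,0,0],
    [0.5,0,0],
    [0.5,0,0],
    [0,0,0],
    [0,0,0],
    [0,0,0],
    [0,0,0],
    [0,0,0],
  ],
  turn=[
    [0,0,0],
    [0,0,0],
    [0,0,0],
    [0,0,0],
    [0,0,0],
    [0,0,0],
    [0,0,0],
    [0,0,0],
    [0,0,0],
    [0,0,0],
  ],
  fingers=[-1,-1,-1,-1,-1,-1,-1,-1,-1,-1],
)

```text
time: 21.98
position: [0.44, -0.3152, 0.0256]
tool_rot: [-1.562, 0.181, -0.177]
ft_force: [-6.0, 1.1, 1.9]
grip_width: 0.41
```

Request:
play_rows(
  translation=[
    [0.5,0,0],
    [0.5,0,0],
    [0,0,0],
    [0,0,0],
    [0,0,0],
    [0,0,0],
    [0,0,0],
    [0,0,0],
    [0,0,0],
    [0,0,0],
  ],
  turn=[
    [0,0,0],
    [0,0,0],
    [0,0,0],
    [0,0,0],
    [0,0,0],
    [0,0,0],
    [0,0,0],
    [0,0,0],
    [0,0,0],
    [0,0,0],
  ],
  fingers=[-1,-1,-1,-1,-1,-1,-1,-1,-1,-1],
)

```text
time: 22.82
position: [0.4401, -0.3152, 0.0255]
tool_rot: [-1.561, 0.183, -0.176]
ft_force: [-6.7, 3.2, 4.4]
grip_width: 0.415
```

Run:
```python
from h import *
go(st((-14,-.8,26),(.4528,-.3165,-.2277)),-.2277)
crop('top','pics/y2.png',345,200,50,45,14)
```

```text
t 22.82 pos [ 0.4401 -0.3152  0.0255] yaw -0.2286 F [-6.7  3.2  4.4] grip 0.415
 shift cur axes [-1.3 -0.5  0.8]  shift target axes [-1.3 -0.5  0.8] turn [-0.0014 -0.0009 -0.0044]
```

View pics/y2.png

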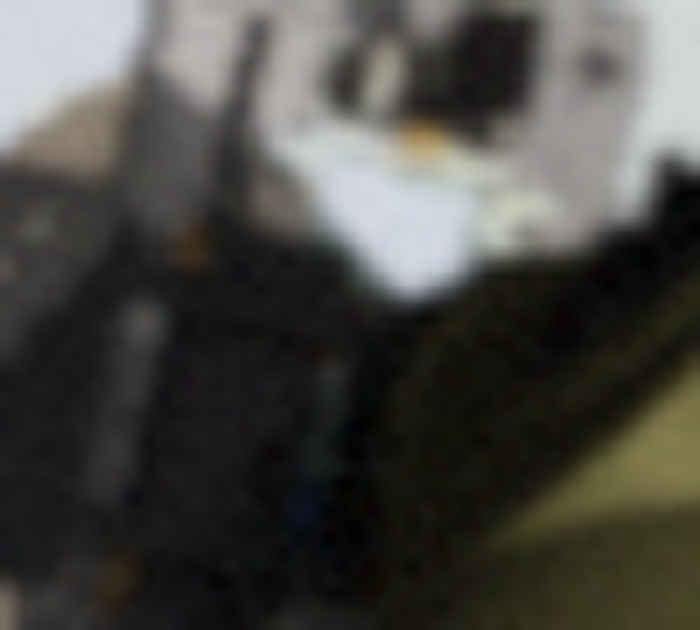

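Request:
play_rows(
  translation=[
    [0,0,0],
    [0,0,0],
    [0,0,0],
    [0,0,0],
    [0,-5,0],
    [0,-12,0],
    [0,-18,0],
    [0,-25,0],
    [0,-30,0],
    [0,-30,0],
  ],
  turn=[
    [0,0,0],
    [0,0,0],
    [0,0,0],
    [0,0,0],
    [0,0,0],
    [0,0,0],
    [0,0,0],
    [0,0,0],
    [0,0,0],
    [0,0,0],
  ],
  fingers=[0,0.2,0.3,0.3,0.3,0.3,0.3,0.3,0.3,0.3],
)

```text
time: 23.7
position: [0.4428, -0.3161, 0.1484]
tool_rot: [-1.564, 0.178, -0.181]
ft_force: [0.4, -0.5, -0.6]
grip_width: 0.647
```

Request:
play_rows(
  translation=[
    [0,-10,30],
    [0,0,30],
    [0,0,30],
    [0,0,10],
    [0,0,0],
    [0,0,0],
    [0,0,0],
    [0,0,0],
    [0,0,0],
    [0,0,0],
  ],
  turn=[
    [0,0,0],
    [0,0,0],
    [0,0,0],
    [0,0,0],
    [0,0,0],
    [0,0,0],
    [0,0,0],
    [0,0,0],
    [0,0,0],
    [0,0,0],
  ],
  fingers=[0,0,0,0,0,0,0,0,0,0],
)

```text
time: 24.53
position: [0.4646, -0.2195, 0.1559]
tool_rot: [-1.564, 0.181, -0.18]
ft_force: [0.5, -0.1, -0.3]
grip_width: 0.501
```

Run:
```python
from h import *
P=(.4528,-.3165,-.2277)
go(st((64+35,-.8,140),P),-.2277)
crop('top','pics/z2.png',335,175,70,80,7)
crop('scene','pics/z1.png',250,250,110,90,7)
```

```text
t 24.53 pos [ 0.4646 -0.2195  0.1559] yaw -0.2299 F [ 0.5 -0.1 -0.3] grip 0.501
 shift cur axes [109.6  16.  -97.7]  shift target axes [109.4  15.9 -97.9] turn [ 0.0004 -0.0022 -0.0001]
```

View pics/z2.png

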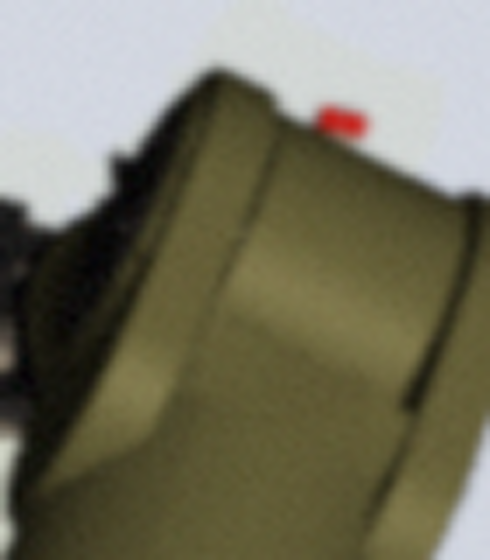

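View pics/z1.png

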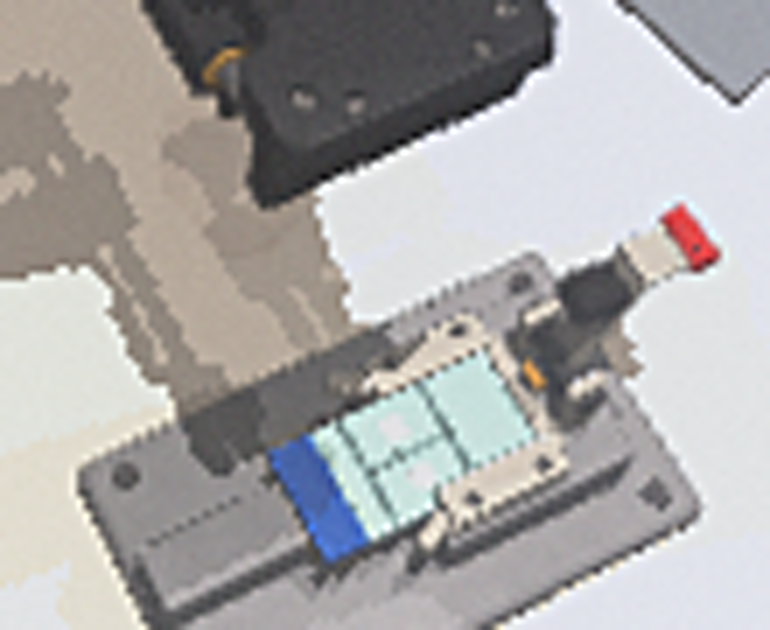

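Run:
```python
from h import *
P=(.4528,-.3165,-.2277)
X,f=tri((348.1,283.6),(383.4,192.4));print(X,f, 'model',st((99,-.8,101),P), 'stage',M(0)[0], )
d=X[:2]-np.array(P[:2]);c,s=np.cos(P[2]),np.sin(P[2]);print(d@[c,s],d@[-s,c])
```

```text
[ 0.548 -0.34   0.102] [-0.4  0.   0.3 -0.3] model [ 0.54906404 -0.33962736  0.101     ] stage [ 1.  0. -0.]
0.09804754455638856 -0.00140321290722855
```

Request:
play_rows(
  translation=[
    [11,0,-5],
    [13,0,-10],
    [13,0,-12],
    [13,0,-12],
    [13,0,-12],
    [13,0,-12],
    [13,0,-12],
    [10,0,-12],
    [7,0,-8],
    [3,0,-3],
  ],
  turn=[
    [0,-0.002,0],
    [0,0,0],
    [0,0,0],
    [0,0,0],
    [0,0,0],
    [0,0,0],
    [0,0,0],
    [0,0,0],
    [0,0,0],
    [0,0,0],
  ],
  fingers=[0,0,0,0,0,0,0,0,0,0],
)

```text
time: 25.47
position: [0.5492, -0.3401, 0.1556]
tool_rot: [-1.565, 0.179, -0.178]
ft_force: [-0.1, 0.5, 0.2]
grip_width: 0.501
```

Run:
```python
from h import *
P=(.4528,-.3165,-.2277)
go(st((98.5,-.8,90),P),-.2277)
```

```text
t 25.47 pos [ 0.5492 -0.3401  0.1556] yaw -0.2273 F [-0.1  0.5  0.2] grip 0.501
 shift cur axes [-0.7 65.6  0.5]  shift target axes [-0.8 65.6  0.4] turn [ 0.0014  0.0004 -0.0005]
```

Request:
play_rows(
  translation=[
    [-0.5,7,0.3],
    [0,10,0],
    [0,11,0],
    [0,11,0],
    [0,11,0],
    [0,8,0],
    [0,5,0],
    [0,2.5,0],
    [0,0,0],
    [0,0,0],
  ],
  turn=[
    [0,0,0],
    [0,0,0],
    [0,0,0],
    [0,0,0],
    [0,0,0],
    [0,0,0],
    [0,0,0],
    [0,0,0],
    [0,0,0],
    [0,0,0],
  ],
  fingers=[0,0,0,0,0,0,0,0,0,0],
)

```text
time: 26.3
position: [0.5491, -0.3381, 0.0908]
tool_rot: [-1.564, 0.177, -0.178]
ft_force: [-0.6, 0.2, 0.7]
grip_width: 0.502
```

Run:
```python
from h import *
P=(.4528,-.3165,-.2277)
go(st((98.5,-.8,90),P),-.2277)
crop('scene','pics/aa.png',290,245,90,75,8)
```

```text
t 26.3 pos [ 0.5491 -0.3381  0.0908] yaw -0.2259 F [-0.6  0.2  0.7] grip 0.502
 shift cur axes [-0.2  0.8 -1.5]  shift target axes [-0.2  0.8 -1.5] turn [0.0001 0.0018 0.0006]
```

View pics/aa.png

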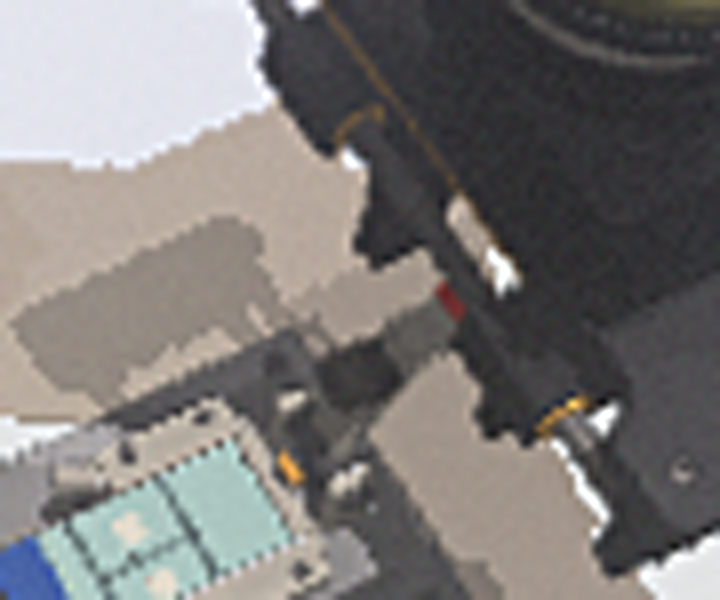

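Request:
play_rows(
  translation=[
    [0,1,-1.5],
    [0,0,0],
    [0,0,0],
    [0,0,0],
    [0,0,0],
    [0,0,0],
    [0,0,0],
    [0,0,0],
    [0,0,0],
    [0,0,0],
  ],
  turn=[
    [0,0.002,0],
    [0,0,0],
    [0,0,0],
    [0,0,0],
    [0,0,0],
    [0,0,0],
    [0,0,0],
    [0,0,0],
    [0,0,0],
    [0,0,0],
  ],
  fingers=[-0.2,-0.4,-0.5,-0.6,-0.7,-0.8,-1,-1,-1,-1],
  grip_force=8,
)

```text
time: 27.18
position: [0.5485, -0.34, 0.0897]
tool_rot: [-1.564, 0.179, -0.18]
ft_force: [-0.5, -2.9, -0.0]
grip_width: 0.203
```

Run:
```python
from h import *
P=(.4528,-.3165,-.2277)
go(st((98.5,-.8,90),P),-.2277)
a=.311;prev=None
for th in np.arange(1.9,.05,-.1):
    p=np.array([64-59*np.cos(th+a),54+59*np.sin(th+a)])
    if prev is not None: print(round(th,2),'dx %.1f dy(tool) %.1f'%(p[0]-prev[0],-(p[1]-prev[1])))
    prev=p
```

```text
t 27.18 pos [ 0.5485 -0.34    0.0897] yaw -0.2282 F [-0.5 -2.9 -0. ] grip 0.203
 shift cur axes [-0.  -0.3  0.5]  shift target axes [-0.  -0.3  0.5] turn [ 0.0008 -0.0005  0.0006]
1.8 dx -4.9 dy(tool) -3.3
1.7 dx -5.2 dy(tool) -2.8
1.6 dx -5.5 dy(tool) -2.2
1.5 dx -5.7 dy(tool) -1.7
1.4 dx -5.8 dy(tool) -1.1
1.3 dx -5.9 dy(tool) -0.5
1.2 dx -5.9 dy(tool) 0.1
1.1 dx -5.9 dy(tool) 0.6
1.0 dx -5.8 dy(tool) 1.2
0.9 dx -5.6 dy(tool) 1.8
0.8 dx -5.4 dy(tool) 2.3
0.7 dx -5.1 dy(tool) 2.9
0.6 dx -4.8 dy(tool) 3.4
0.5 dx -4.5 dy(tool) 3.8
0.4 dx -4.1 dy(tool) 4.3
0.3 dx -3.6 dy(tool) 4.7
0.2 dx -3.1 dy(tool) 5.0
0.1 dx -2.6 dy(tool) 5.3
```

Gripped (17.7 mm). Bring the clip down along the arc, shifting y by a trace.

Request:
play_rows(
  translation=[
    [-4.9,-3.3,-0.3],
    [-5.2,-2.8,-0.2],
    [-5.5,-2.2,0],
    [-5.7,-1.7,0],
    [-5.8,-1.1,0],
    [-5.9,-0.5,0],
    [-5.9,0.1,0],
    [-5.9,0.6,0],
    [-5.8,1.2,0],
    [0,0,0],
  ],
  turn=[
    [0,0,0],
    [0,0,0],
    [0,0,0],
    [0,0,0],
    [0,0,0],
    [0,0,0],
    [0,0,0],
    [0,0,0],
    [0,0,0],
    [0,0,0],
  ],
  fingers=[-1,-1,-1,-1,-1,-1,-1,-1,-1,-1],
  grip_force=18,
)

```text
time: 28.02
position: [0.4982, -0.328, 0.1002]
tool_rot: [-1.562, 0.179, -0.179]
ft_force: [0.1, -0.4, 7.7]
grip_width: 0.197
```

Run:
```python
from h import *
P=(.4528,-.3165,-.2277)
a=1.311
go(st((64-59*np.cos(a),-.8,54+59*np.sin(a)-11.3),P),-.2277)
crop('scene','pics/ab.png',270,255,90,75,8)
```

```text
t 28.02 pos [ 0.4982 -0.328   0.1002] yaw -0.2282 F [ 0.1 -0.4  7.7] grip 0.197
 shift cur axes [2.  0.5 0.2]  shift target axes [2.  0.5 0.2] turn [-0.0015 -0.0005  0.0002]
```

View pics/ab.png

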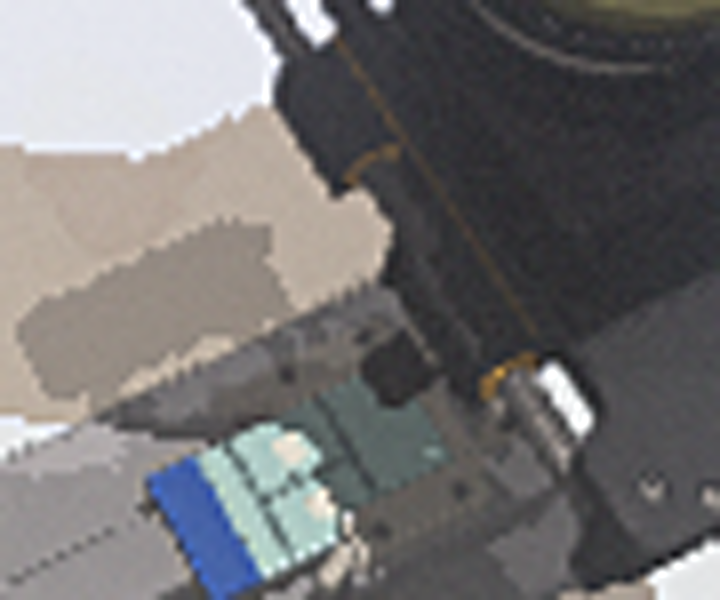

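Request:
play_rows(
  translation=[
    [-5,1.3,0],
    [-5,2.1,0],
    [-5,2.9,0],
    [-4.8,3.4,0],
    [-4.5,3.8,0],
    [-4.1,4.3,0],
    [-3.6,4.7,0],
    [-3,5,0],
    [0,0,0],
    [0,0,0],
  ],
  turn=[
    [0,0,0],
    [0,0,0],
    [0,0,0],
    [0,0,0],
    [0,0,0],
    [0,0,0],
    [0,0,0],
    [0,0,0],
    [0,0,0],
    [0,0,0],
  ],
  fingers=[-1,-1,-1,-1,-1,-1,-1,-1,-1,-1],
)

```text
time: 28.9
position: [0.4625, -0.3195, 0.0702]
tool_rot: [-1.561, 0.183, -0.175]
ft_force: [-6.9, 0.9, 2.0]
grip_width: 0.204
```

Run:
```python
from h import *
P=(.4528,-.3165,-.2277)
for th in (.2,.1):
  a=.311+th
  go(st((64-59*np.cos(a),-.8,54+59*np.sin(a)-11.3),P),-.2277)
crop('scene','pics/ac.png',260,255,90,75,8)
```

```text
t 28.9 pos [ 0.4625 -0.3195  0.0702] yaw -0.2282 F [-6.9  0.9  2. ] grip 0.204
 shift cur axes [ 2.4 -1.4 -0.1]  shift target axes [ 2.4 -1.4 -0.1] turn [-0.0013 -0.0005 -0.0055]
t 28.9 pos [ 0.4625 -0.3195  0.0702] yaw -0.2282 F [-6.9  0.9  2. ] grip 0.204
 shift cur axes [-0.2  3.9 -0.1]  shift target axes [-0.2  3.9 -0.1] turn [-0.0013 -0.0005 -0.0055]
```

View pics/ac.png

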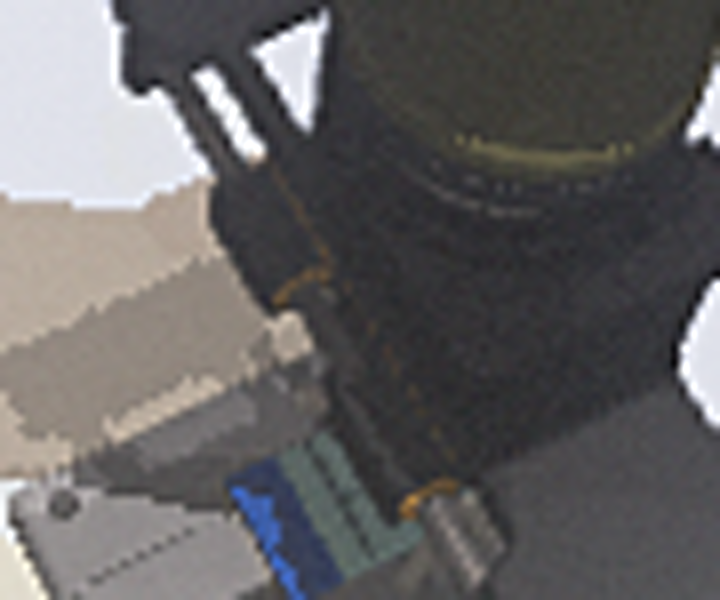

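Slight x pull of 7 N. Ease +1.5 mm in x while lowering the last 4 mm onto the chamber.

Request:
play_rows(
  translation=[
    [0.5,1,0],
    [0.3,1,0],
    [0.2,1,0],
    [0,0.7,0],
    [0,0,0],
    [0,0,0],
    [0,0,0],
    [0,0,0],
    [0,0,0],
    [0,0,0],
  ],
  turn=[
    [0,0,0],
    [0,0,0],
    [0,0,0],
    [0,0,0],
    [0,0,0],
    [0,0,0],
    [0,0,0],
    [0,0,0],
    [0,0,0],
    [0,0,0],
  ],
  fingers=[-1,-1,-1,-1,-1,-1,-1,-1,-1,-1],
)

```text
time: 29.78
position: [0.4612, -0.3192, 0.066]
tool_rot: [-1.56, 0.187, -0.171]
ft_force: [-10.9, 2.7, 4.6]
grip_width: 0.201
```

Request:
play_rows(
  translation=[
    [-1,0,0],
    [-1,0,0],
    [-0.5,0,0],
    [0,0,0],
    [0,0,0],
    [0,0,0],
    [0,0,0],
    [0,0,0],
    [0,0,0],
    [0,0,0],
  ],
  turn=[
    [0,0,0],
    [0,0,0],
    [0,0,0],
    [0,0,0],
    [0,0,0],
    [0,0,0],
    [0,0,0],
    [0,0,0],
    [0,0,0],
    [0,0,0],
  ],
  fingers=[-1,-1,-1,-1,-0.6,-0.5,-0.3,-0.2,0,0],
)

```text
time: 30.62
position: [0.4643, -0.3201, 0.0681]
tool_rot: [-1.564, 0.178, -0.179]
ft_force: [-0.1, -0.7, -0.6]
grip_width: 0.454
```

Run:
```python
from h import *
P=(.4528,-.3165,-.2277)
a=.411
go(st((64-59*np.cos(a),-.8,54+59*np.sin(a)-11.3),P),-.2277)
```

```text
t 30.62 pos [ 0.4643 -0.3201  0.0681] yaw -0.2273 F [-0.1 -0.7 -0.6] grip 0.454
 shift cur axes [-2.1  1.8  0.1]  shift target axes [-2.1  1.8  0.1] turn [0.0001 0.0004 0.0009]
```

Released freely. Raise straight up and look.

Request:
play_rows(
  translation=[
    [0,-5,0],
    [0,-10,0],
    [0,-15,0],
    [0,-20,0],
    [0,-25,0],
    [0,-25,10],
    [0,-20,30],
    [0,0,35],
    [0,0,35],
    [0,0,35],
  ],
  turn=[
    [0,0,0],
    [0,0,0],
    [0,0,0],
    [0,0,0],
    [0,0,0],
    [0,0,0],
    [0,0,0],
    [0,0,0],
    [0,0,0],
    [0,0,0],
  ],
  fingers=[0,0,0,0,0,0,0,0,0,0],
)

```text
time: 31.45
position: [0.497, -0.1779, 0.1898]
tool_rot: [-1.563, 0.177, -0.182]
ft_force: [0.7, 0.2, -0.4]
grip_width: 0.502
```

Request:
play_rows(
  translation=[
    [0,0,35],
    [0,0,35],
    [0,0,35],
    [0,0,30],
    [0,0,20],
    [0,0,0],
    [0,0,0],
    [0,0,0],
    [0,0,0],
    [0,0,0],
  ],
  turn=[
    [0,0,0],
    [0,0,0],
    [0,0,0],
    [0,0,0],
    [0,0,0],
    [0,0,0],
    [0,0,0],
    [0,0,0],
    [0,0,0],
    [0,0,0],
  ],
  fingers=[0,0,0,0,0,0,0,0,0,0],
)

```text
time: 32.28
position: [0.5312, -0.0296, 0.1883]
tool_rot: [-1.563, 0.181, -0.181]
ft_force: [-0.1, 0.4, -0.2]
grip_width: 0.5
```

Run:
```python
from h import *
go([.5,0,.2],-.2277)
crop('top','pics/ad2.png',335,180,70,80,7)
crop('scene','pics/ad1.png',250,265,110,85,7)
cv2.imwrite('pics/ad3.png',ctrl.get_image('scene'))
```

```text
t 32.28 pos [ 0.5312 -0.0296  0.1883] yaw -0.2305 F [-0.1  0.4 -0.2] grip 0.5
 shift cur axes [-37.1 -11.7  21.7]  shift target axes [-37.1 -11.7  21.8] turn [-0.0001 -0.0028  0.0005]
```

View pics/ad2.png

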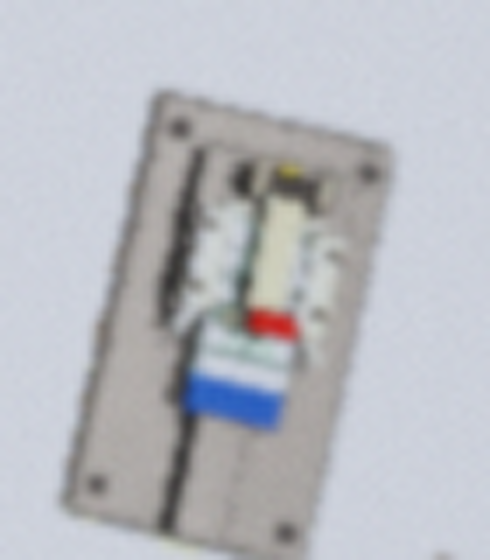

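View pics/ad1.png

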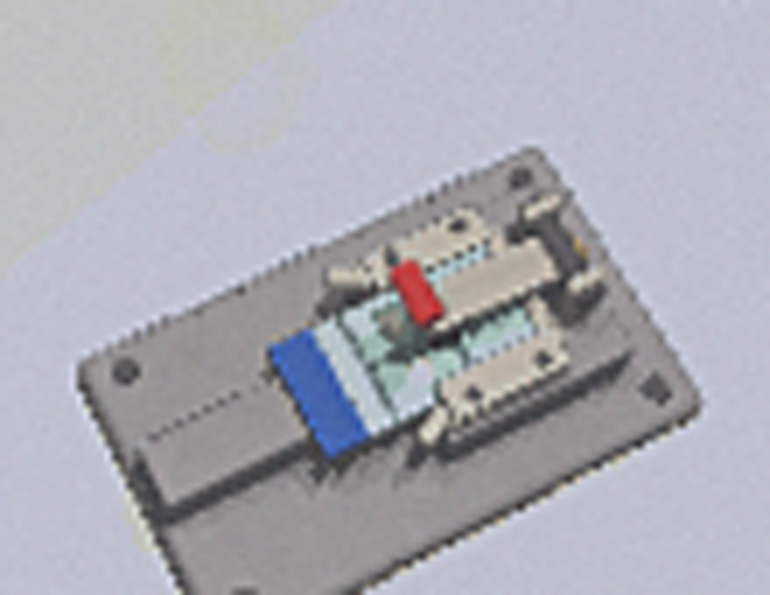

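View pics/ad3.png

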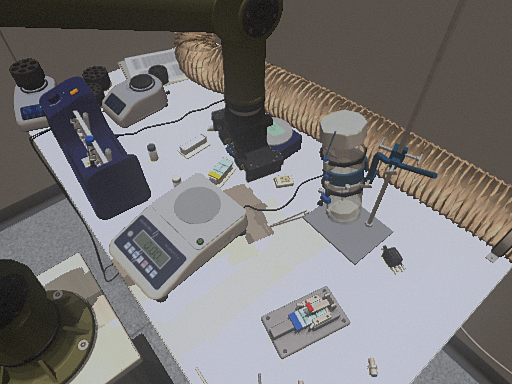

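Run:
```python
from h import *
P=(.4528,-.3165,-.2277)
X,f=tri(px((417,292),250,265,7),px((274,324),335,180,7));print(X,f)
for th in(0,.1,.2):
  a=.311+th;print(th,st((64-59*np.cos(a),-.8,54+59*np.sin(a)),P).round(3))
# chamber fit: blue band corners, top face z=39
b=[(-38,18,39),(-38,-18,39),(-23,18,39),(-23,-18,39)]
p,r=fit([('scene',b,px([(270,350),(330,456),(310,325),(368,433)],250,265,7)),('top',b,px([(184,408),(279,428),(193,372),(288,393)],335,180,7))],[.46,-.32,-.22])
d=p[:2]-np.array(P[:2]);c,s=np.cos(P[2]),np.sin(P[2]);print(p,d@[c,s],d@[-s,c],r.round(1).tolist())
cv2.imwrite('pics/ae.png',cv2.resize(ctrl.get_image('top')[100:260,90:250],None,fx=3.5,fy=3.5))
```

```text
[ 0.463 -0.319  0.079] [-0.2  0.   0.1 -0.2]
0 [ 0.46  -0.319  0.072]
0.1 [ 0.462 -0.32   0.078]
0.2 [ 0.465 -0.32   0.083]
[ 0.46388059 -0.32020218 -0.21951414] 0.011630303245238222 -0.001105311391868509 [[-0.6, -0.3], [-0.3, 0.1], [-0.1, 0.2], [0.6, 0.0], [0.3, -0.0], [-0.0, 0.2], [0.2, -0.4], [-0.1, -0.3]]
```

View pics/ae.png

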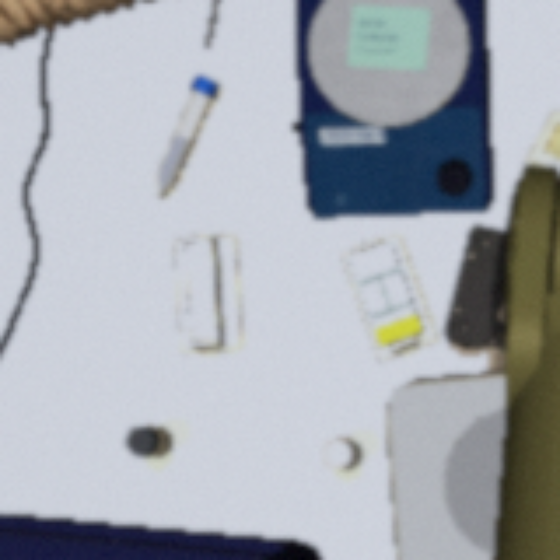

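The chamber centre sits at stage x = 11.6 mm (12 is home), the clip at about 0.1 rad, and the bystanders have not moved. Handing in.

```bash
python3 -c "
from bench import ctrl
print(ctrl.close_job())"
```

```text
the job is handed in; nothing more can be done
None
```

The blue-ended chamber is loaded in the viewing stage with the clip shut on it, and I handed the job in at about 32 s of the 66 s allowed.

I lifted the clip by its red bar and saw it stay up after I let go. I then laid the chamber on the tongue and slid it under the lips. It met the end stop at about 6 N, and pushing further did not move it. I lowered the clip by the bar and moved the arm clear.

**Last checks:**
- **Chamber:** its centre measured 11.6 mm ahead of the stage origin, against a nominal 12 mm. The blue end is outside, and the chamber did not shift when the clip came down.
- **Clip:** the bar is 79 mm above the table, which corresponds to about 0.1 rad, the angle for resting on a chamber.
- **Bystanders:** by eye, the yellow-ended chamber, both vials and the capped tube are where they started.

No check failed. Two small things came up:
- **Stage position:** my first image estimate of the stage was about 1 mm off sideways. I corrected it from the grip on the bar.
- **Clip lowering:** just before I released the clip, I nudged the arm the wrong way along x. That brought the sideways pull to about 11 N, well under the 40 N limit, and I eased it off before opening the fingers.

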